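# Pry a seized fixture plate up its dowels and pack it

### The job

The fixture plate has seized on its two dowels. Lay the pry bar over the ridge of the blue fulcrum block with its nose under the plate's edge, and lever the plate up until the red bands on the dowels have gone into it; then lay the bar down flat on the bench, clear of the fixture and the block. Finally slide the wooden packing strip flat under the raised plate between the two rails, about half its length in, so that the plate cannot drop back, and leave the clamp, the tape measure and the cork block where they are.

Things in the scene. Friction and masses are not known exactly. Their poses are not given: they have to be found in the camera images.
- fixture: Fixed base: two dark steel rails along its x axis at y = -52 and +52 mm (each 150 long, 26 wide, 27 high; bolt heads to 32 mm at the ends), each with an upright dowel at x = 0 (15 mm thick, top at z = 82 mm). Between the rails: a 78 mm wide passage on the bare bench, open at both ends. Origin: on the bench, midway between the dowels, z up. The fulcrum block stands on the -x side; +x is open.
- plate (a joint): Rise in m (0 to 0.030) of the steel fixture plate: 110 mm (fixture's x) by 140 (y) by 16 thick, always level, underside 27 mm above the bench at 0. Seized: it stays at any height it is left at and takes 30 to 40 N upward to move (about 15 N down on the bar's handle). The 12 mm red bands on the dowels, just above the plate at 0, are hidden from 0.012 on.
- plate_pry_edge (a point): Middle of the plate's lower edge on the side of the fulcrum block, 55 mm from the fixture's origin along its -x, on the plate's underside; moves with the plate.
- fulcrum: Loose blue steel block, 0.95 kg, 44 mm (its x) by 70 (y), 38 high, with a half-round ridge along its y (radius 10 mm, axis at z = 28 mm over x = 0). Origin: centre of its underside. It already stands before the pry edge, ridge about 44 mm from that edge and parallel to it within 0.1 rad; it need not be moved.
- pry_bar: Pry bar 220 mm long, 0.4 kg, lying flat on the 2 mm thick black steel sheet that covers the right part of the bench; x along the bar to the nose, z up; underside flat. Steel nose from x = 68 to 110 mm: 20 wide, 5 thick; shaft from -25 to 70 mm: 20 wide, 10 thick; black ribbed handle from -110 to -20 mm: 24 wide, 18 thick. Origin: centre of the underside.
- bar_nose (a point): Tip of the pry bar's nose, on its underside, 110 mm from the bar's origin.
- bar_grip (a point): Middle of the black handle of the pry bar (60 mm from the bar's origin towards the handle end, at half its thickness).
- packing_strip: Light wooden packing strip, 130 mm long (its x), 36 wide (y), 32 high (z), 0.11 kg. Origin: centre of its underside. It goes under the plate only once the plate is raised by more than 5 mm.
- g_clamp: Bystander: blue G-clamp lying flat, 136 x 102 x 20 mm. Origin: centre of its underside.
- tape_measure: Bystander: yellow pocket tape measure, 62 x 81 x 33 mm. Origin: centre of its underside.
- sanding_block: Bystander: cork sanding block, 66 x 110 x 29 mm. Origin: centre of its underside.
Not all that is in view belongs to the job. Of the things like the packing_strip, leave any that is grey; of the rest the larger one is meant.

How it is judged:
On the way, in this order (a step that is already met when the one before it is completed fails the run):
1. the bar rests on the fulcrum block with its nose under the plate's edge (contact force between pry_bar and fulcrum above 0.5 N and x of bar_nose in the frame of fixture above -0.05 m and y of bar_nose in the frame of fixture between -0.04 and 0.04 m and z of bar_nose in the frame of plate_pry_edge below 0 m), for 0.1 s.
2. the plate is levered up by at least 12 mm, the bar bearing on the fulcrum block and on the plate (value of joint plate above 0.012 m and contact force between pry_bar and fulcrum above 0.5 N and contact force between pry_bar and fixture above 0.5 N), for 0.1 s.
3. the bar lies flat on the bench, released, off the fulcrum block and clear of the fixture (its centre 120 mm, its nose 90 mm or more from the fixture's centre) (height (world z) of pry_bar below 0.006 m and angle between pry_bar's own z axis and vertical below 0.12 rad and horizontal distance between pry_bar and fixture above 0.12 m and horizontal distance between bar_nose and fixture above 0.09 m and contact force between pry_bar and fulcrum below 0.1 N and contact force between pry_bar and fixture below 0.1 N and linear speed of pry_bar below 0.03 m/s and contact force between pry_bar and the fingers below 0.1 N), for 0.2 s.
At the end, for the whole second after the job is handed in: Strip flat on the bench (4 mm, 0.08 rad), between the rails (26 mm of the middle line, 0.4 rad), 40 mm or more of it under the plate, plate raised over 4.5 mm; bar flat at rest, off the block, centre 120 and nose 90 mm or more from the fixture's centre; bystanders within 30 mm; block upright (value of joint plate above 0.0045 m and x of packing_strip in the frame of fixture between -0.08 and 0.08 m and y of packing_strip in the frame of fixture between -0.026 and 0.026 m and angle between the x axis of packing_strip and the x axis of fixture, either way round below 0.4 rad and height (world z) of packing_strip below 0.004 m and angle between packing_strip's own z axis and vertical below 0.08 rad and linear speed of packing_strip below 0.02 m/s and height (world z) of pry_bar below 0.006 m and angle between pry_bar's own z axis and vertical below 0.12 rad and horizontal distance between pry_bar and fixture above 0.12 m and horizontal distance between bar_nose and fixture above 0.09 m and contact force between pry_bar and fulcrum below 0.1 N and contact force between pry_bar and fixture below 0.1 N and linear speed of pry_bar below 0.03 m/s); the robot touches nothing.
It fails at once if the g clamp is shifted by more than 30 mm or tipped over (distance of g_clamp from where it was at the start of the episode above 0.03 m or angle between g_clamp's own z axis and vertical above 0.5 rad).
It fails at once if the tape measure is shifted by more than 30 mm or tipped over (distance of tape_measure from where it was at the start of the episode above 0.03 m or angle between tape_measure's own z axis and vertical above 0.5 rad).
It fails at once if the sanding block is shifted by more than 30 mm or tipped over (distance of sanding_block from where it was at the start of the episode above 0.03 m or angle between sanding_block's own z axis and vertical above 0.5 rad).
It fails at once if the fulcrum block is tipped over (angle between fulcrum's own z axis and vertical above 0.6 rad).
It also fails if it takes over 72 s, if anything falls off the work surface, if the arm or the gripper's body presses on something with over 40 N, if the wrist force passes 120 N, or if a joint passes its speed limit or range.

### The arm

A 6-joint arm with a two-finger parallel gripper is mounted at the origin on a cart in front of the work surface, level with it; the furniture and walls round the work are solid. World frame = base frame: x ahead of the robot, y to its left, z up, the work surface at z = 0. Lengths are in m, angles in rad, forces in N, time in s.
With the tool pointing down it reaches from about 0.225 to 0.875 m from the base axis. Payload 3.4 kg.
Tool frame: the origin (TCP) lies at the very end of the fingers, on their centre line; the grasp point (between the pads) lies 19 mm behind it; z points along the fingers, x is the direction in which the jaws open and shut, and the axes are right-handed (so a half turn about z gives the same grasp; the last joint's range is limited). The gripper opens to 85 mm and grips with 20 to 120 N. Pads are 22 mm wide; open, the fingers measure 114 mm over their backs; the gripper's body (76 mm by 85 mm) begins 54 mm behind the grasp point. The pads swing forward as they close: fully open they stand 13 mm farther back than shut.
Start: joints at [1.126, 0.276, 1.505, -0, 1.361, -0.121], TCP at [0.183, 0.545, 0.231] pointing down, gripper open.
Joint ranges: [-2.89, 2.89], [-0.75, 2.08], [0.22, 2.7], [-1.18, 4.32], [0.11, 2.71], [-2.7, 2.7]. Speed limits (rad/s): [2.57, 2.57, 3.14, 3.14, 3.14, 3.14].

### API

Orientations are given as a unit quaternion [w, x, y, z].
In Python, from rig import manip gives the robot as it stands.
- The arm moves only by the tool send_rows, never from a script. Its argument "increments" is a list of rows, each a list of 5 numbers: the opening, from 0 (shut) to 1 (fully open), then the shift along the tool's x, y, z in m, then the turn about the tool's z in rad. A call has 1 to 8 rows; each row shifts and turns the commanded pose from where the row before left it, along the tool's axes as they then stand; what a row does not reach is not made up. A row lasts 1/8 s, in which the tool goes at most 62.5 mm and 10.7 degrees, less where a joint would pass 70% of its speed; a pose out of reach is approached as far as the arm can. A call is refused whole if a number of a shift passes 0.0625 or a number of a turn 0.188, either way. A call with a gripper value outside its range is refused whole. The fingers move at their own pace and stop on an object; "squeeze" is the grip in N (left out, the last holds). Time passes only in rows, so rows that do not move let the fingers close. It gives the time, the measured TCP pose, the force and the opening at its end, in the units of the state.
- manip.get_state(): the state, without advancing time (a new reading comes with each control period).
- manip.get_image(name): name is "side" or "top"; returns the picture (420x560x3 uint8, red, green, blue); there is no depth.
- manip.calibration(name): a dict with "fx", "fy", "cx", "cy" (pixels), "camera_from_world" (4x4, takes a point from world to camera coordinates). Camera axes: x right, y up, looking along -z (the intrinsics and any distortion apply to the point x, -y, -z); pixel columns grow to the right and rows downward; lengths in m; the calibration is good to about 2 mm. A picture is of the moment at which its call begins. calibration takes no time and is no camera call.
- manip.sign_off(): hands the job in, once; it reports no verdict.
The state is a dict: "clock": time; "qpos": joint angles; "qd": joint speeds; "effort": joint torques, N m; "position": TCP position; "ee_rot": TCP orientation; "contact_force": force on the tool from outside, world axes, zero at the start; "moment": the same for the moment, N m; "width": finger opening in m.
Only numpy, scipy, OpenCV 4.12 (cv2) and the standard library are available. Lean on these libraries where they do the work, as an engineer would, in place of code of your own. Each camera call takes 0.05 s, during which the arm holds its last target.

## Working session

There is one attempt and no reset: what is moved stays moved. The work goes in short steps, Python scripts to look and compute and a tool call to move; the robot and the scene stay as the last step left them, time stands still between calls to the robot, and variables do not carry over. Pictures are saved under pics/ and viewed, and the job is handed in when it is done.

Besides the shell and the picture viewer there is one more tool, called after ">>>" by a JSON object that holds its "op" and its "data", one argument or row to a line. send_rows: Moves the arm, as the interface text tells. Its arguments: {"type":"object","properties":{"increments":{"type":"array","items":{"type":"array","items":{"type":"number"}}},"squeeze":{"type":"number"}},"required":["increments"]}

```bash
ls; mkdir -p pics; python3 - <<'E'
from rig import manip
import cv2,json
for n in("side","top"):
    cv2.imwrite(f"pics/{n}0.png",manip.get_image(n)[:,:,::-1])
    print(n,manip.calibration(n))
print(manip.get_state())
E
```

```text
pics
side {'fx': 478.08906932267644, 'fy': 478.08906932267644, 'cx': 281.13763872587447, 'cy': 212.7012560590016, 'camera_from_world': array([[ 0.31162161, -0.9501822 , -0.00676459, -0.26850936],
       [ 0.73852018,  0.23771316,  0.63093613, -0.47609449],
       [-0.59789624, -0.20160912,  0.77580529, -1.13103437],
       [ 0.        ,  0.        ,  0.        ,  1.        ]])}
top {'fx': 400.47849799382584, 'fy': 400.47849799382584, 'cx': 284.16730283405224, 'cy': 202.4314187510917, 'camera_from_world': array([[ 1.45707383e-02, -9.99893651e-01,  6.16012835e-04,
        -9.26820256e-02],
       [ 9.89531584e-01,  1.45081991e-02,  1.43585366e-01,
        -5.75625675e-01],
       [-1.43579033e-01, -1.48258063e-03,  9.89637743e-01,
        -1.03299942e+00],
       [ 0.00000000e+00,  0.00000000e+00,  0.00000000e+00,
         1.00000000e+00]])}
{'clock': 0.1, 'qpos': array([ 1.12598996e+00,  2.76515486e-01,  1.50601276e+00,  1.74469274e-06,
        1.36068937e+00, -1.20971886e-01]), 'qd': array([-0.00136853, -0.00204787, -0.00305261,  0.0006449 , -0.00170298,
       -0.00193516]), 'effort': array([ 2.49975223e-03, -4.17701375e+01, -2.46405208e+01, -1.13009698e-04,
        5.78083753e-03,  4.01557315e-06]), 'position': array([0.18275237, 0.54468812, 0.230533  ]), 'ee_rot': array([ 3.90564565e-04,  8.11850831e-01,  5.83864341e-01, -7.12450823e-04]), 'contact_force': array([-0.35521024,  0.26160264,  0.34264698]), 'moment': array([0.04351675, 0.00969793, 0.02477073]), 'width': 0.08532828231852592}
```

View pics/side0.png

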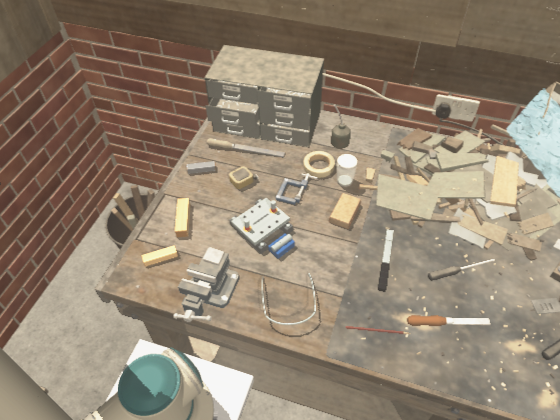

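View pics/top0.png

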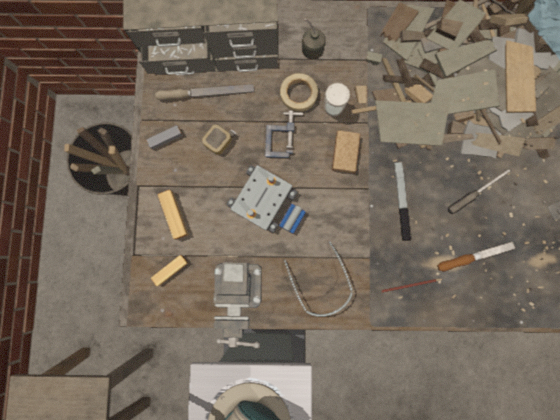

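```bash
cat > h.py <<'E'
from rig import manip
import numpy as np, cv2
C={n:manip.calibration(n) for n in("side","top")}
def ray(n,u,v):
    c=C[n];M=c["camera_from_world"];R=M[:3,:3];o=-R.T@M[:3,3]
    d=R.T@np.array([(u-c["cx"])/c["fx"],-(v-c["cy"])/c["fy"],-1.]);return o,d
def onz(n,u,v,z):
    o,d=ray(n,u,v);return (o+d*(z-o[2])/d[2])
def proj(n,p):
    c=C[n];M=c["camera_from_world"];q=M[:3,:3]@np.array(p)+M[:3,3]
    return np.array([c["cx"]+c["fx"]*q[0]/-q[2],c["cy"]-c["fy"]*q[1]/-q[2]])
def tri(a,b):
    (o1,d1),(o2,d2)=ray("top",*a),ray("side",*b)
    t=np.linalg.lstsq(np.c_[d1,-d2],o2-o1,rcond=None)[0]
    p,q=o1+d1*t[0],o2+d2*t[1];return (p+q)/2,np.linalg.norm(p-q)
def crop(img,x0,y0,x1,y1,s,f):
    cv2.imwrite(f,cv2.resize(img[y0:y1,x0:x1],None,fx=s,fy=s,interpolation=cv2.INTER_CUBIC))
E
python3 - <<'E'
from h import *
t=cv2.imread("pics/top0.png");s=cv2.imread("pics/side0.png")
crop(t,220,155,320,245,8,"pics/c1.png")
crop(t,375,150,435,250,6,"pics/c2.png")
crop(t,140,115,240,295,3.3,"pics/c3.png")
crop(s,220,180,320,265,8,"pics/c4.png")
E
```

```text
(no output)
```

View pics/c1.png

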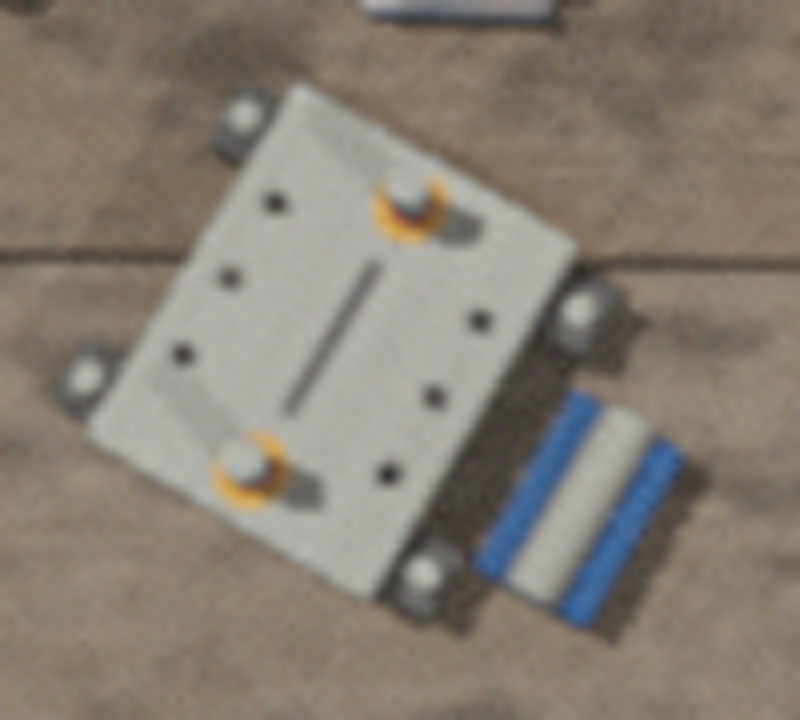

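View pics/c2.png

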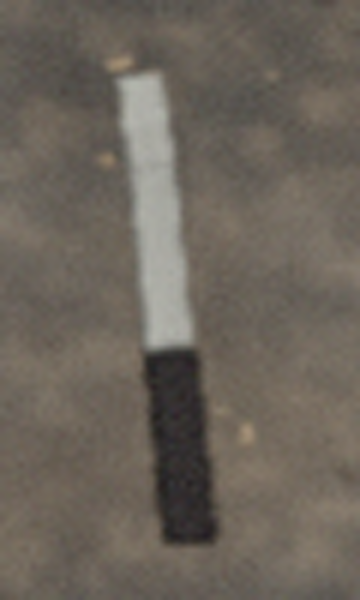

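View pics/c3.png

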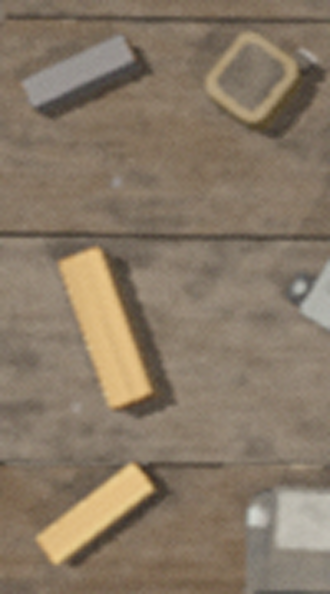

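View pics/c4.png

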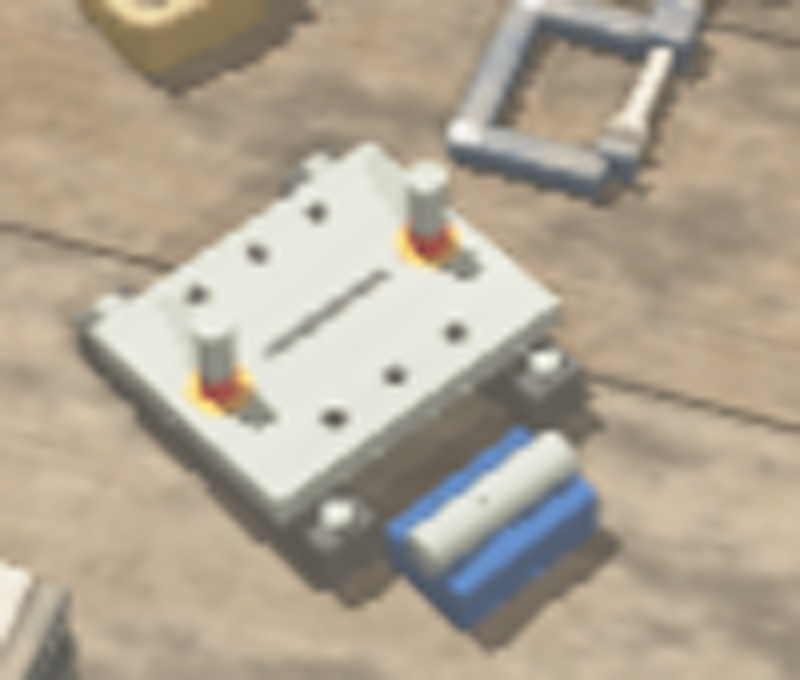

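```bash
python3 - <<'E'
from h import *
P=lambda L,z,n="top":np.array([onz(n,u,v,z)[:2] for u,v in L])
c=lambda L,x0,y0,s:[((u+.5)/s-.5+x0,(v+.5)/s-.5+y0) for u,v in L]
a=P(c([(303,85),(577,245),(372,600),(90,432)],220,155,8),.043)
print(a.round(4),a.mean(0), [np.linalg.norm(a[i]-a[i-1]).round(4) for i in range(4)])
e=(a[0]+a[3]-a[1]-a[2]); print("fix yaw x-axis",np.arctan2(e[1],e[0])); e=(a[0]+a[1]-a[2]-a[3]);print("edge y",np.arctan2(e[1],e[0])-np.pi/2)
d=P(c([(412,190),(250,465)],220,155,8),.082);print("dowel tops",d,d.mean(0))
b=P(c([(578,390),(685,458),(582,625),(478,565)],220,155,8),.028)
print("fulc",b.round(4),b.mean(0));
r=P(c([(628,410),(535,598)],220,155,8),.036);print("ridge",r,r.mean(0),np.linalg.norm(r[0]-r[1]), np.arctan2(*(r[0]-r[1])[::-1])-np.pi/2)
# side
a2=P(c([(370,145),(560,300),(280,500),(90,335)],220,180,8),.043,"side");print("side plate",a2.round(4),a2.mean(0))
b2=P(c([(570,445),(425,560)],220,180,8),.035,"side");print("ridge side",b2,b2.mean(0))
# bar
t=cv2.imread("pics/top0.png");
k=P(c([(118,77),(163,73)],375,150,6),.007);k2=P(c([(143,350),(198,348)],375,150,6),.02);k3=P(c([(163,543),(216,541)],375,150,6),.02)
print("nose",k.mean(0),"hfront",k2.mean(0),"hend",k3.mean(0),np.linalg.norm(k.mean(0)-k3.mean(0)),np.linalg.norm(k2.mean(0)-k3.mean(0)))
e=k.mean(0)-k3.mean(0);print("yaw",np.arctan2(e[1],e[0]), "grip",(k2.mean(0)+k3.mean(0))/2)
h=cv2.cvtColor(t,cv2.COLOR_BGR2HSV)
m=((h[...,0]>12)&(h[...,0]<28)&(h[...,1]>110)&(h[...,2]>140)).astype(np.uint8)
for q in cv2.findContours(m,0,1)[0]:
    if cv2.contourArea(q)>150:
        R=cv2.minAreaRect(q);bx=P(cv2.boxPoints(R),.032);print("strip?",R,bx.round(4).tolist(),bx.mean(0),[np.linalg.norm(bx[i]-bx[i-1]).round(4) for i in (0,1)])
E
```

```text
[[ 0.6779 -0.0102]
 [ 0.624  -0.1039]
 [ 0.5033 -0.0373]
 [ 0.5581  0.0581]] [ 0.59079309 -0.02329847] [np.float64(0.1379), np.float64(0.1081), np.float64(0.1379), np.float64(0.11)]
fix yaw x-axis 1.0492308453351273
edge y -2.0818522489534983
dowel tops [[ 0.63400688 -0.0492752 ]
 [ 0.54314863  0.00105497]] [ 0.58857776 -0.02411012]
fulc [[ 0.5768 -0.105 ]
 [ 0.5541 -0.1415]
 [ 0.497  -0.1073]
 [ 0.5167 -0.0721]] [ 0.53614737 -0.10649118]
ridge [[ 0.56907249 -0.12181499]
 [ 0.50526519 -0.09137177]] [ 0.53716884 -0.10659338] 0.07069767723408636 -2.0159664247312037
side plate [[ 0.6752 -0.0109]
 [ 0.6239 -0.1052]
 [ 0.5039 -0.0362]
 [ 0.5535  0.0582]] [ 0.58911454 -0.02351946]
ridge side [[ 0.56559884 -0.12750731]
 [ 0.50019849 -0.09304337]] [ 0.53289866 -0.11027534]
nose [ 0.70126336 -0.40260612] hfront [ 0.57012347 -0.4091619 ] hend [ 0.48256541 -0.41525992] 0.2190637151268497 0.0877701552289606
yaw 0.05779528016859015 grip [ 0.52634444 -0.41221091]
```

```bash
cat >> h.py <<'E'
def jaw(s):
    w,x,y,z=s["ee_rot"];return np.arctan2(2*(x*y+w*z),1-2*(y*y+z*z))
def plan(tx,ty,tz,tj,s=None):
    """remaining world move; report in tool axes (tool pointing down)"""
    s=s or manip.get_state();p=s["position"];j=jaw(s);d=np.array([tx,ty,tz])-p
    print("pos",p.round(4),"jaw",round(j,4),"F",s["contact_force"].round(1),"M",s["moment"].round(2),"w",round(s["width"],4),"t",s["clock"])
    dj=(tj-j+np.pi)%(2*np.pi)-np.pi
    n=max(1,int(np.ceil(max(np.linalg.norm(d)/.06,abs(dj)/.18))))
    print("tool dx,dy,dz now-axes",np.round([d[0]*np.cos(j)+d[1]*np.sin(j), d[0]*np.sin(j)-d[1]*np.cos(j),-d[2]],4),"world",d.round(4),"turn",round(-dj,4),"rows",n)
def rows(d,dj,j0,n,k=4):
    out=[]
    for i in range(n):
        j=j0+dj*i/n; e=np.array(d)/n
        out.append(np.round([e[0]*np.cos(j)+e[1]*np.sin(j),e[0]*np.sin(j)-e[1]*np.cos(j),-e[2],-dj/n],k).tolist())
    return out
E
python3 - <<'E'
from h import *
t=cv2.imread("pics/top0.png");h=cv2.cvtColor(t,cv2.COLOR_BGR2HSV)
print(h[215,172],h[271,169],h[137,165])
m=((abs(h[...,0].astype(int)-h[215,172][0])<5)&(h[...,1]>120)&(h[...,2]>140)).astype(np.uint8)
for q in cv2.findContours(m,0,1)[0]:
    if cv2.contourArea(q)>80:
        R=cv2.minAreaRect(q);bx=np.array([onz("top",*p,.032) for p in cv2.boxPoints(R)])[:,:2];print("strip?",R,bx.round(4).tolist(),bx.mean(0),[np.linalg.norm(bx[i]-bx[i-1]).round(4) for i in (0,1)])
for n,a,b in (("wire tipL",(286,262),(264,281)),("wire tipR",(333,243),(311,275))):print(n,tri(a,b), onz("top",*a,0))
s=manip.get_state()
s0=s["position"];tgt=np.array([.500,-.414,.12])
plan(*tgt,-1.513)
for r in rows(np.array([.50,-.414,.2])-s0,-2.76,jaw(s),18,3):print(r)
s=cv2.imread("pics/side0.png");crop(s,150,240,350,360,4,"pics/c5.png")
E
```

```text
[ 19 106 216] [ 19 105 224] [ 15  16 156]
wire tipL (array([ 0.4190499 , -0.09242475, -0.01189397]), np.float64(0.0016761392456995277)) [ 0.41876323 -0.09159189  0.        ]
wire tipR (array([ 0.47175366, -0.21876802,  0.00276657]), np.float64(0.0019723564859384086)) [ 0.47228247 -0.22001229  0.        ]
pos [0.1828 0.5447 0.2305] jaw 1.247 F [-0.4  0.3  0.3] M [0.04 0.01 0.02] w 0.0853 t 0.1
tool dx,dy,dz now-axes [-0.8079  0.6058  0.1105] world [ 0.3172 -0.9587 -0.1105] turn 2.76 rows 17
[-0.045, 0.034, 0.002, 0.153]
[-0.039, 0.04, 0.002, 0.153]
[-0.033, 0.046, 0.002, 0.153]
[-0.025, 0.05, 0.002, 0.153]
[-0.017, 0.053, 0.002, 0.153]
[-0.009, 0.055, 0.002, 0.153]
[-0.0, 0.056, 0.002, 0.153]
[0.008, 0.056, 0.002, 0.153]
[0.017, 0.054, 0.002, 0.153]
[0.025, 0.05, 0.002, 0.153]
[0.032, 0.046, 0.002, 0.153]
[0.039, 0.041, 0.002, 0.153]
[0.044, 0.034, 0.002, 0.153]
[0.049, 0.027, 0.002, 0.153]
[0.053, 0.019, 0.002, 0.153]
[0.055, 0.011, 0.002, 0.153]
[0.056, 0.003, 0.002, 0.153]
[0.056, -0.006, 0.002, 0.153]
```

View pics/c5.png

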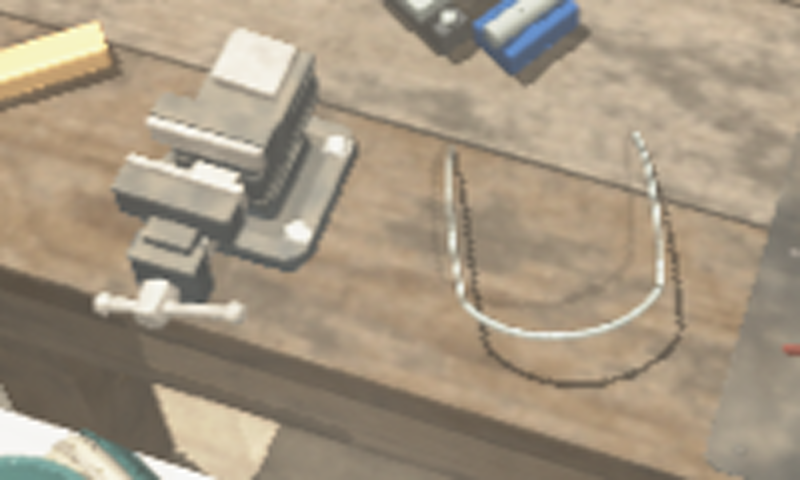

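```bash
python3 - <<'E'
from h import *
t=cv2.imread("pics/top0.png")
crop(t,275,235,365,325,8,"pics/c6.png")
h=cv2.cvtColor(t,cv2.COLOR_BGR2HSV)
m=((abs(h[...,0].astype(int)-19)<5)&(h[...,1]>88)&(h[...,2]>165)).astype(np.uint8)
for q in cv2.findContours(m,0,1)[0]:
    if cv2.contourArea(q)>80:
        R=cv2.minAreaRect(q);bx=np.array([onz("top",*p,.032) for p in cv2.boxPoints(R)])[:,:2];print("strip?",R,bx.round(4).tolist(),bx.mean(0),[np.linalg.norm(bx[i]-bx[i-1]).round(4) for i in (0,1)])
E
```

```text
strip? ((168.09999084472656, 270.20001220703125), (10.61240005493164, 37.97660827636719), 52.12501525878906) [[0.3728, 0.2667], [0.4349, 0.1909], [0.4131, 0.1725], [0.3514, 0.2482]] [0.3930545  0.21959432] [np.float64(0.0283), np.float64(0.098)]
strip? ((171.20814514160156, 213.78280639648438), (47.6252326965332, 13.722524642944336), 70.34617614746094) [[0.5973, 0.2621], [0.6105, 0.2277], [0.4893, 0.1781], [0.4765, 0.212]] [0.54341874 0.21997407] [np.float64(0.1307), np.float64(0.0368)]
strip? ((346.1156921386719, 150.38209533691406), (21.344436645507812, 37.60057830810547), 7.594643592834473) [[0.6768, -0.2169], [0.783, -0.231], [0.7758, -0.2897], [0.6697, -0.2748]] [ 0.72630783 -0.25310373] [np.float64(0.0584), np.float64(0.1072)]
strip? ((519.5, 54.0), (24.0, 25.0), 90.0) [[1.0538, -0.7181], [1.0549, -0.79], [0.9814, -0.7846], [0.9804, -0.7133]] [ 1.01761321 -0.75152904] [np.float64(0.0736), np.float64(0.0719)]
```

View pics/c6.png

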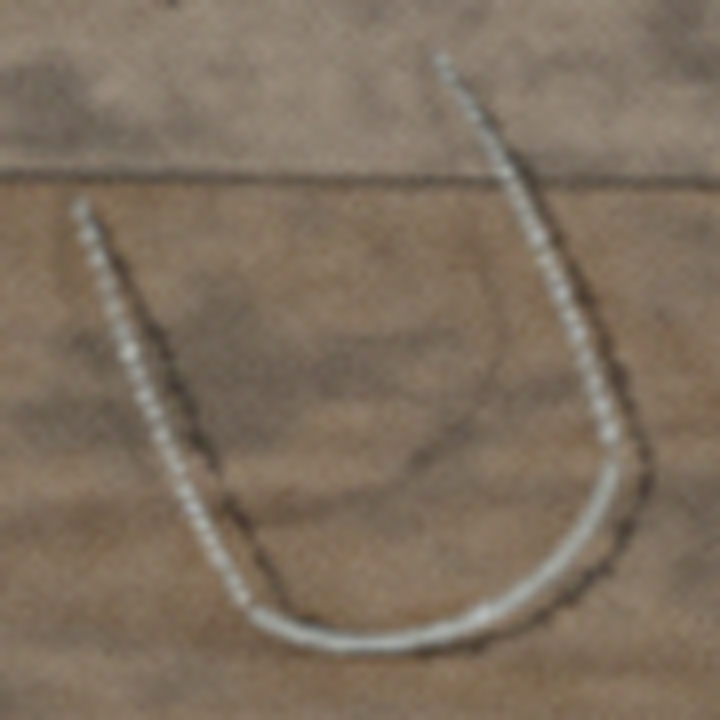

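>>> {"op": "send_rows", "data": {
  "increments": [
    [1, -0.045, 0.034, 0, 0.153],
    [1, -0.039, 0.04, 0, 0.153],
    [1, -0.033, 0.046, 0, 0.153],
    [1, -0.025, 0.05, 0, 0.153],
    [1, -0.017, 0.053, 0, 0.153],
    [1, -0.009, 0.055, 0, 0.153],
    [1, 0, 0.056, 0, 0.153],
    [1, 0.008, 0.056, 0, 0.153]
  ]
}}

```text
clock: 1.1
position: [0.3252, 0.1179, 0.2313]
ee_rot: [-0.0, 1.0, 0.009, 0.0]
contact_force: [1.3, 1.0, -0.3]
width: 0.0852
```

>>> {"op": "send_rows", "data": {
  "increments": [
    [1, 0.017, 0.054, 0.002, 0.153],
    [1, 0.025, 0.05, 0.002, 0.153],
    [1, 0.032, 0.046, 0.002, 0.153],
    [1, 0.039, 0.041, 0.002, 0.153],
    [1, 0.044, 0.034, 0.002, 0.153],
    [1, 0.049, 0.027, 0.002, 0.153],
    [1, 0.053, 0.019, 0.002, 0.153],
    [1, 0.055, 0.011, 0.002, 0.153]
  ]
}}

```text
clock: 2.1
position: [0.4696, -0.3074, 0.2147]
ee_rot: [-0.0, 0.823, -0.567, -0.0]
contact_force: [1.3, 0.6, -0.3]
width: 0.0855
```

>>> {"op": "send_rows", "data": {
  "increments": [
    [1, 0.056, 0.003, 0.02, 0.153],
    [1, 0.056, -0.006, 0.02, 0.153],
    [1, 0, 0, 0, 0]
  ]
}}

```text
clock: 2.48
position: [0.5044, -0.4155, 0.1713]
ee_rot: [0.0, 0.728, -0.685, -0.002]
contact_force: [-0.6, 0.6, -0.7]
width: 0.0857
```

```bash
python3 - <<'E'
from h import *
print(tri((320.6,315.6),(291,323.6)));print(tri((351.5,291),(315,311)));print(tri((305.7,310.5),(265,313)))
plan(.500,-.414,.05,-1.513)
cv2.imwrite("pics/t1.png",manip.get_image("top")[:,:,::-1])
t=cv2.imread("pics/t1.png");crop(t,340,130,470,260,5,"pics/c7.png")
E
```

```text
(array([ 0.28843528, -0.19812634,  0.03560984]), np.float64(0.03227798506579751))
(array([ 0.34656604, -0.26294133,  0.03908816]), np.float64(0.000368904626361023))
(array([ 0.29627587, -0.14267851,  0.04887046]), np.float64(0.0019301159959843625))
pos [ 0.5044 -0.4155  0.1713] jaw -1.5101 F [-0.6  0.6 -0.7] M [0.05 0.06 0.04] w 0.0857 t 2.475
tool dx,dy,dz now-axes [-0.0018  0.0043  0.1213] world [-0.0044  0.0015 -0.1213] turn 0.0029 rows 3
```

View pics/c7.png

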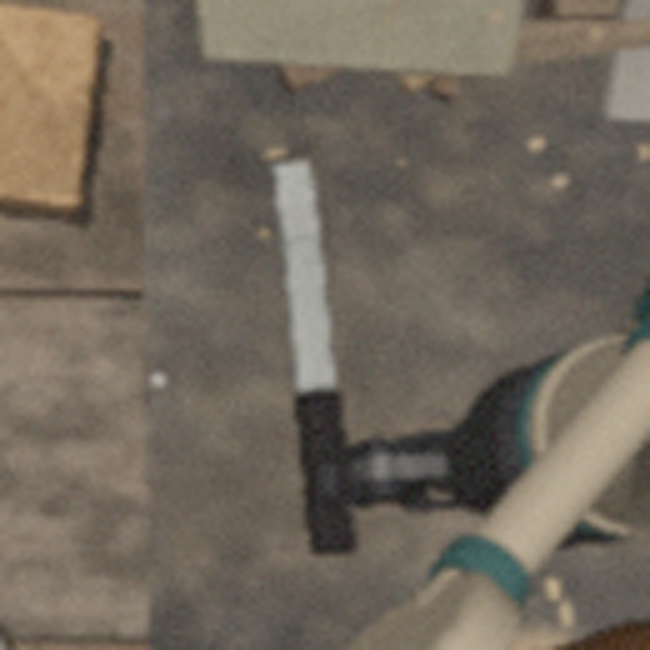

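>>> {"op": "send_rows", "data": {
  "increments": [
    [1, -0.0015, 0, 0.05, 0],
    [1, 0, 0, 0.05, 0],
    [1, 0, 0, 0.04, 0],
    [1, 0, 0, 0.015, 0],
    [1, 0, 0, 0.006, 0],
    [1, 0, 0, 0, 0]
  ]
}}

```text
clock: 3.28
position: [0.5055, -0.4113, 0.0157]
ee_rot: [-0.0, 0.729, -0.684, 0.001]
contact_force: [0.5, 0.2, 0.1]
width: 0.0855
```

>>> {"op": "send_rows", "data": {
  "increments": [
    [1, 0.002, 0, 0.006, 0],
    [1, 0, 0, 0.004, 0],
    [1, 0, 0, 0, 0]
  ]
}}

```text
clock: 3.65
position: [0.5046, -0.4129, 0.0041]
ee_rot: [-0.0, 0.729, -0.684, -0.0]
contact_force: [-1.1, 1.2, 1.3]
width: 0.0859
```

>>> {"op": "send_rows", "data": {
  "increments": [
    [0, 0, 0, 0, 0],
    [0, 0, 0, 0, 0],
    [0, 0, 0, 0, 0],
    [0, 0, 0, 0, 0]
  ],
  "squeeze": 20
}}

```text
clock: 4.15
position: [0.505, -0.4134, 0.0045]
ee_rot: [0.0, 0.729, -0.684, 0.0]
contact_force: [-0.0, -0.5, 1.4]
width: 0.0235
```

>>> {"op": "send_rows", "data": {
  "increments": [
    [0, 0, 0, -0.012, 0],
    [0, 0, 0, -0.015, 0],
    [0, 0, 0, -0.015, 0],
    [0, 0, 0, -0.015, 0],
    [0, 0, 0, 0, 0]
  ]
}}

```text
clock: 4.78
position: [0.5058, -0.4139, 0.0634]
ee_rot: [0.0, 0.729, -0.684, 0.002]
contact_force: [-0.5, -0.9, -3.9]
width: 0.0236
```

```bash
python3 - <<'E'
from h import *
for n in ("top","side"):cv2.imwrite(f"pics/{n}2.png",manip.get_image(n)[:,:,::-1])
crop(cv2.imread("pics/top2.png"),340,120,480,260,5,"pics/c8.png")
crop(cv2.imread("pics/side2.png"),320,180,460,320,5,"pics/c9.png")
plan(.5,-.41,.1,-1.513)
E
```

```text
pos [ 0.5047 -0.4128  0.0615] jaw -1.507 F [ 0.3 -0.4 -4.1] M [-0.02  0.23 -0.01] w 0.0236 t 4.875
tool dx,dy,dz now-axes [-0.0031  0.0045 -0.0385] world [-0.0047  0.0028  0.0385] turn 0.006 rows 1
```

View pics/c8.png

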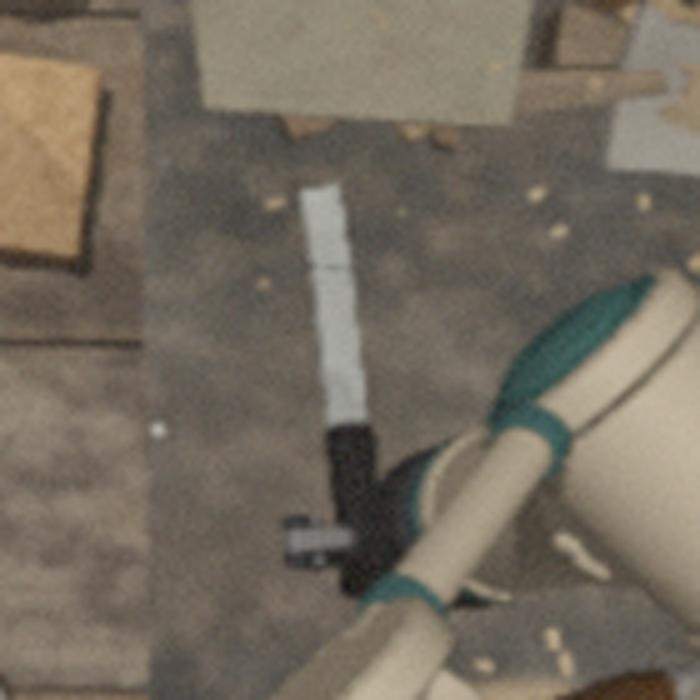

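View pics/c9.png

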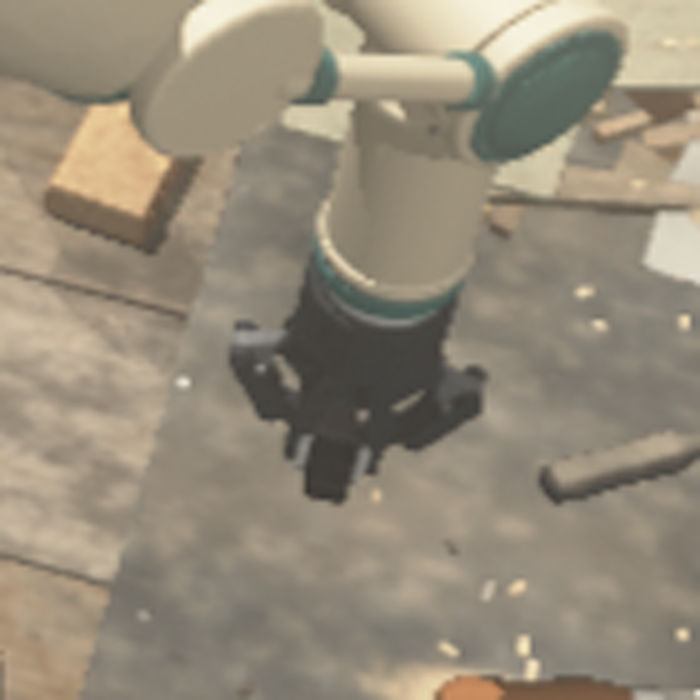

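```bash
cat >> h.py <<'E'
def nosepix(tcp,yaw,th,off=.0065,xg=-.085,n="top",xb=.110,zb=.005):
    # bar point (xb, top zb) given grasp at bar xg, height .009
    dx,dz=xb-xg,zb-.009
    h=dx*np.cos(th)+dz*np.sin(th);v=-dx*np.sin(th)+dz*np.cos(th)
    return proj(n,[tcp[0]+h*np.cos(yaw),tcp[1]+h*np.sin(yaw),tcp[2]+off+v])
E
python3 - <<'E'
from h import *
p=manip.get_state()["position"]
for th in(0,.1,.2,.3,.35):
    print(th,nosepix(p,.06,th).round(1),nosepix(p,.06,th,xb=-.02,zb=.018).round(1))
E
```

```text
0 [403.5 157.6] [409.4 205.1]
0.1 [401.4 159.9] [408.6 205.2]
0.2 [399.5 162.8] [407.8 205.6]
0.3 [397.7 166.2] [407.1 206.2]
0.35 [396.9 168.1] [406.7 206.6]
```

```bash
python3 - <<'E'
from h import *
t=cv2.imread("pics/top0.png");s=cv2.imread("pics/side0.png")
crop(t,195,245,275,355,6,"pics/c10.png");crop(s,170,240,250,325,7,"pics/c11.png")
E
```

```text
(no output)
```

View pics/c10.png

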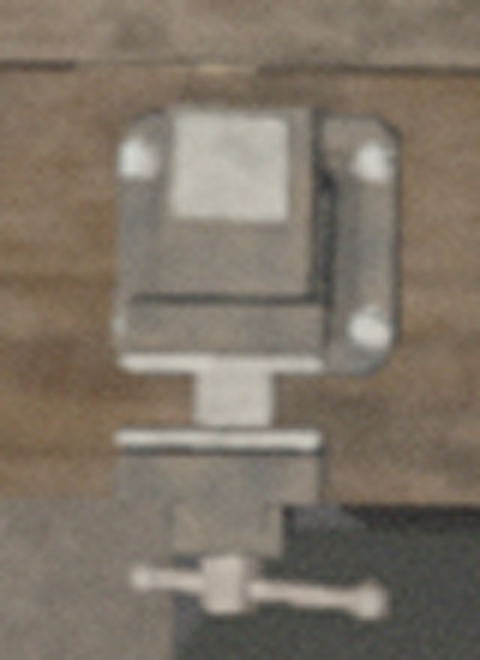

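View pics/c11.png

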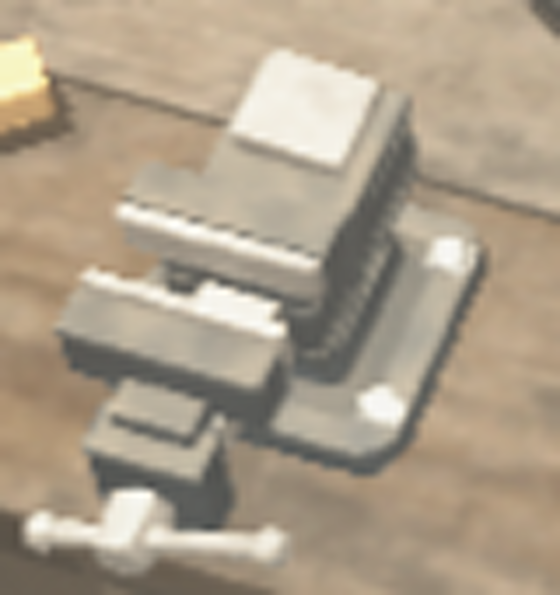

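```bash
python3 - <<'E'
from h import *
T=[(172,110),(288,113),(288,220),(168,215)];S=[(285,50),(382,88),(338,168),(230,128)]
for a,b in zip(T,S):
    p,e=tri(((a[0]+.5)/6-.5+195,(a[1]+.5)/6-.5+245),((b[0]+.5)/7-.5+170,(b[1]+.5)/7-.5+240));print(p.round(4),e.round(4))
E
```

```text
[0.4158 0.0621 0.0961] 0.0066
[0.4141 0.0172 0.092 ] 0.0004
[0.3704 0.0158 0.0995] 0.0009
[0.3725 0.0632 0.1021] 0.0025
```

```bash
python3 - <<'E'
from h import *
s=manip.get_state();p=s["position"]
for r in rows(np.array([.4295,.046,.145])-np.array([p[0],p[1],.145]),.387,jaw(s),9,3):print(r)
E
```

```text
[-0.051, 0.005, -0.0, -0.043]
[-0.052, 0.003, -0.0, -0.043]
[-0.052, 0.001, -0.0, -0.043]
[-0.052, -0.002, -0.0, -0.043]
[-0.052, -0.004, -0.0, -0.043]
[-0.051, -0.006, -0.0, -0.043]
[-0.051, -0.008, -0.0, -0.043]
[-0.051, -0.01, -0.0, -0.043]
[-0.05, -0.013, -0.0, -0.043]
```

>>> {"op": "send_rows", "data": {
  "increments": [
    [0, 0, 0, -0.02, 0],
    [0, 0, 0, -0.03, 0],
    [0, 0, 0, -0.03, 0],
    [0, 0, 0, -0.005, 0]
  ]
}}

```text
clock: 5.38
position: [0.5056, -0.4137, 0.1478]
ee_rot: [0.0, 0.729, -0.684, 0.002]
contact_force: [0.3, -0.6, -4.0]
width: 0.0232
```

>>> {"op": "send_rows", "data": {
  "increments": [
    [0, -0.03, 0.003, 0, -0.03],
    [0, -0.05, 0.003, 0, -0.04],
    [0, -0.052, 0.001, 0, -0.043],
    [0, -0.052, -0.002, 0, -0.043],
    [0, -0.052, -0.004, 0, -0.043],
    [0, -0.051, -0.006, 0, -0.043],
    [0, -0.051, -0.008, 0, -0.043],
    [0, -0.051, -0.01, 0, -0.043]
  ]
}}

```text
clock: 6.38
position: [0.445, -0.0241, 0.1449]
ee_rot: [0.0, 0.831, -0.556, -0.001]
contact_force: [1.5, 0.6, -4.4]
width: 0.0236
```

>>> {"op": "send_rows", "data": {
  "increments": [
    [0, -0.05, -0.013, 0, -0.043],
    [0, -0.02, -0.003, 0, -0.02],
    [0, 0, 0, 0, 0]
  ]
}}

```text
clock: 6.75
position: [0.4318, 0.0461, 0.145]
ee_rot: [0.001, 0.849, -0.528, -0.002]
contact_force: [-0.5, -0.0, -4.5]
width: 0.0236
```

```bash
python3 - <<'E'
from h import *
for n in ("top","side"):cv2.imwrite(f"pics/{n}3.png",manip.get_image(n)[:,:,::-1])
crop(cv2.imread("pics/top3.png"),180,130,340,300,4.2,"pics/c12.png")
crop(cv2.imread("pics/side3.png"),140,160,300,320,4.2,"pics/c13.png")
plan(.4295,.046,.104,-1.12)
E
```

```text
pos [0.4332 0.0444 0.1455] jaw -1.1156 F [-0.3  0.3 -4. ] M [-0.1   0.2   0.03] w 0.0232 t 6.85
tool dx,dy,dz now-axes [-0.0031  0.0027  0.0415] world [-0.0037  0.0016 -0.0415] turn 0.0044 rows 1
```

View pics/c12.png

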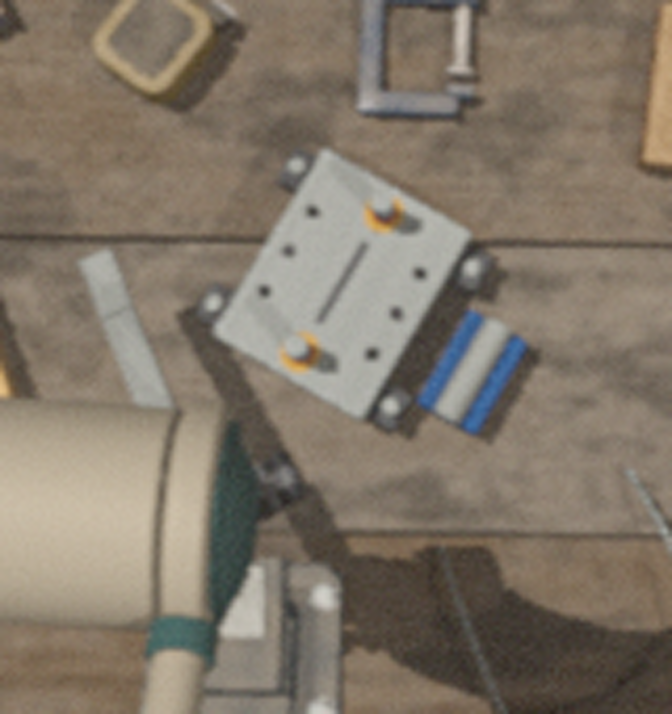

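View pics/c13.png

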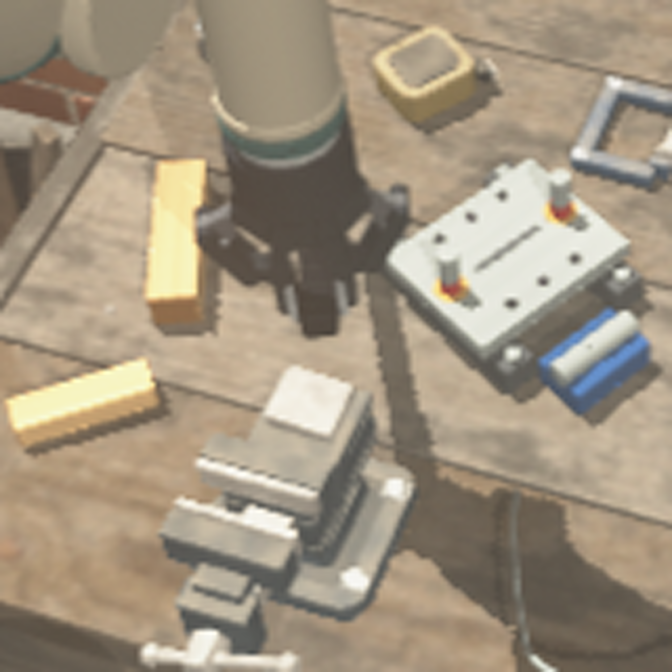

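>>> {"op": "send_rows", "data": {
  "increments": [
    [0, -0.003, 0.003, 0.02, 0],
    [0, 0, 0, 0.02, 0],
    [0, 0, 0, 0.003, 0],
    [0, 0, 0, 0.003, 0]
  ]
}}

```text
clock: 7.35
position: [0.4304, 0.0453, 0.1007]
ee_rot: [-0.0, 0.848, -0.53, 0.0]
contact_force: [-0.2, -0.4, 2.1]
width: 0.0237
```

>>> {"op": "send_rows", "data": {
  "increments": [
    [0, 0, 0, 0.003, 0],
    [0, 0, 0, 0, 0]
  ]
}}

```text
clock: 7.6
position: [0.4319, 0.0459, 0.0982]
ee_rot: [-0.001, 0.848, -0.53, 0.002]
contact_force: [2.0, -0.3, -0.4]
width: 0.0232
```

>>> {"op": "send_rows", "data": {
  "increments": [
    [0, 0, 0, 0.003, 0],
    [0, 0, 0, 0.003, 0],
    [0, 0, 0, 0.003, 0],
    [0, 0, 0, 0, 0]
  ]
}}

```text
clock: 8.1
position: [0.4355, 0.0452, 0.0942]
ee_rot: [-0.003, 0.848, -0.529, 0.006]
contact_force: [-2.4, -2.4, 34.2]
width: 0.0238
```

```bash
python3 - <<'E'
from h import *
for n in ("top",):cv2.imwrite(f"pics/{n}4.png",manip.get_image(n)[:,:,::-1])
crop(cv2.imread("pics/top4.png"),180,130,340,300,4.2,"pics/c14.png")
s=manip.get_state();p=s["position"];plan(.4295,.046,.104,-1.12)
for th in(0,.1,.2,.3,.4,.5):
    print(th,nosepix(p,jaw(s)+np.pi/2,th).round(1),nosepix(p,jaw(s)+np.pi/2,th,xb=.0,zb=.01).round(1))
E
```

```text
pos [0.4356 0.0452 0.0942] jaw -1.1152 F [-1.5 -2.8 34. ] M [-0.15  0.34  0.02] w 0.0238 t 8.15
tool dx,dy,dz now-axes [-0.0034  0.0051 -0.0098] world [-0.0061  0.0008  0.0098] turn 0.0048 rows 1
0 [200.3 185.1] [217.4 223.6]
0.1 [202.1 186.9] [218.  224.1]
0.2 [204.  189.3] [218.7 224.8]
0.3 [206.2 192.3] [219.6 225.8]
0.4 [208.5 195.7] [220.5 227. ]
0.5 [210.9 199.5] [221.5 228.5]
```

View pics/c14.png

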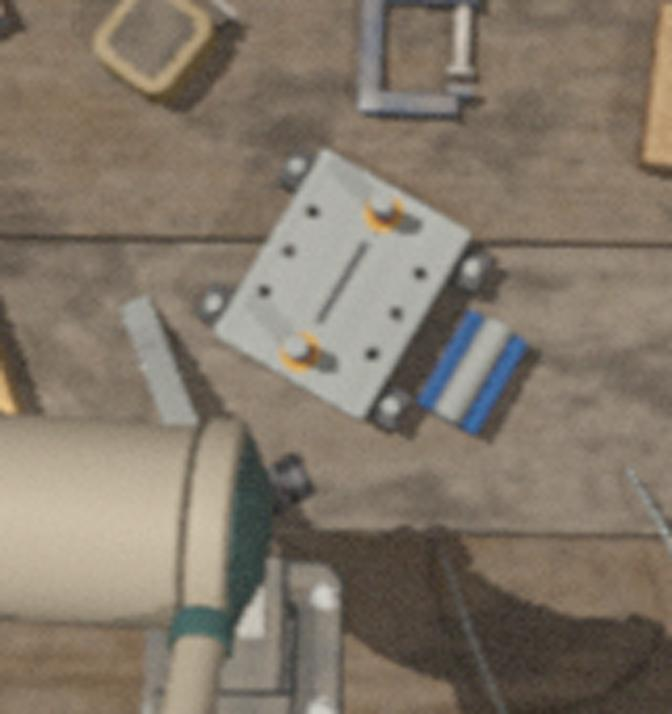

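>>> {"op": "send_rows", "data": {
  "increments": [
    [0, 0, 0, -0.01, 0],
    [0, 0, 0, -0.03, 0],
    [0, 0, 0, -0.03, 0],
    [0, 0, 0.03, 0, 0],
    [0, 0, 0.03, 0, 0],
    [0, 0, 0, 0, 0]
  ]
}}

```text
clock: 8.9
position: [0.3715, 0.0196, 0.1572]
ee_rot: [0.001, 0.848, -0.53, -0.003]
contact_force: [-0.4, 0.1, -3.9]
width: 0.0233
```

```bash
python3 - <<'E'
from h import *
for n in ("top","side"):cv2.imwrite(f"pics/{n}5.png",manip.get_image(n)[:,:,::-1])
crop(cv2.imread("pics/top5.png"),170,130,290,250,5.5,"pics/c14.png")
crop(cv2.imread("pics/side5.png"),160,170,280,290,5,"pics/c15.png")
s=manip.get_state();p=s["position"];plan(.4295,.046,.104,-1.12)
for th in(0.3,.4,.5,.6):
    print(th,nosepix(p,jaw(s)+np.pi/2,th).round(1),nosepix(p,jaw(s)+np.pi/2,th,xb=.068,zb=.01).round(1))
E
```

```text
pos [0.3752 0.0198 0.1579] jaw -1.1164 F [-0.2  0.8 -4.2] M [-0.11  0.13 -0.01] w 0.0236 t 9.0
tool dx,dy,dz now-axes [ 0.0002 -0.0603  0.0539] world [ 0.0543  0.0262 -0.0539] turn 0.0036 rows 2
0.3 [210.5 211.7] [215.5 225. ]
0.4 [212.8 215.1] [217.3 227.4]
0.5 [215.4 218.9] [219.2 230.2]
0.6 [218.  223.1] [221.3 233.3]
```

View pics/c14.png

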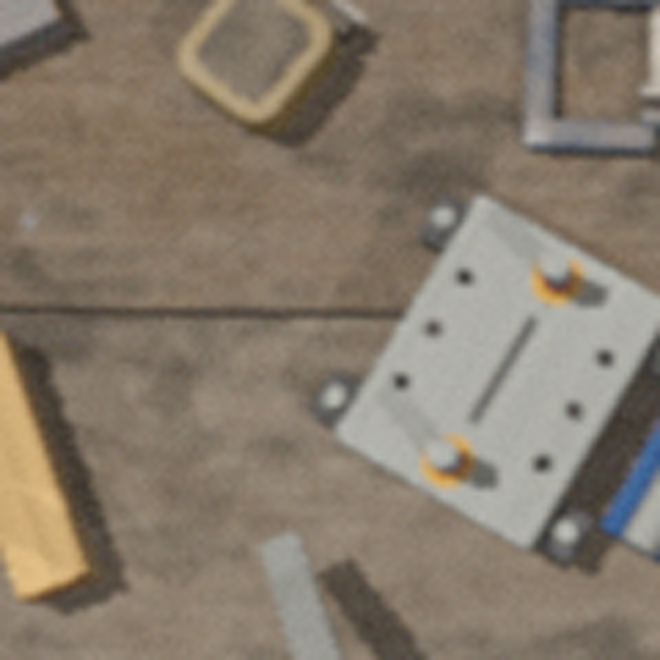

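View pics/c15.png

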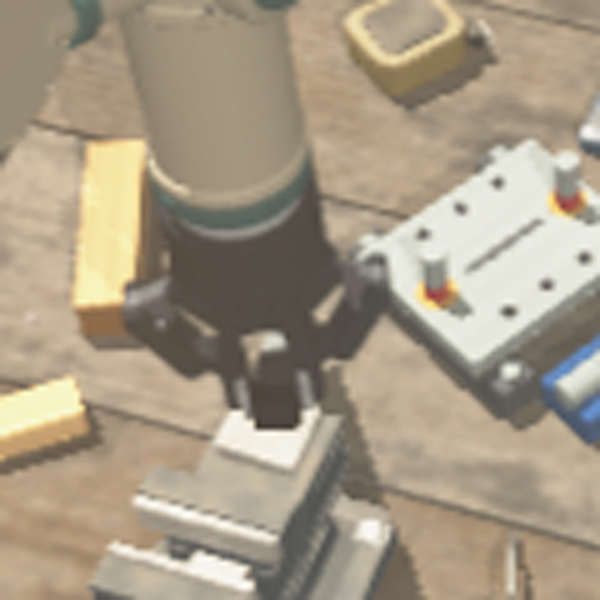

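```bash
python3 - <<'E'
from h import *
s=manip.get_state();p=s["position"]
n,e=tri((220.8,228.1),(213,237));print(n,e)
d=n-(p+[0,0,.0065]);print(d,np.linalg.norm(d),np.arctan2(d[1],d[0]),np.arctan2(-d[2],np.hypot(*d[:2])),jaw(s)+np.pi/2)
for th in(0.5,.6,.7,.8):print(th,nosepix(p,jaw(s)+np.pi/2,th),nosepix(p,jaw(s)+np.pi/2,th,n="side"))
crop(cv2.imread("pics/side5.png"),190,220,240,270,12,"pics/c16.png")
E
```

```text
[0.50559177 0.09339943 0.01142926] 0.011719434484925297
[ 0.13034268  0.07364185 -0.15301541] 0.2140702015256636 0.514276310455618 0.7963248911934507 0.4544129507535508
0.5 [215.38621203 218.88281876] [215.49545074 220.0691699 ]
0.6 [218.0488865 223.1163922] [216.30315679 226.24909208]
0.7 [220.81173174 227.7334879 ] [217.09014478 232.570437  ]
0.8 [223.65455294 232.6922718 ] [217.85189566 238.9941493 ]
```

View pics/c16.png

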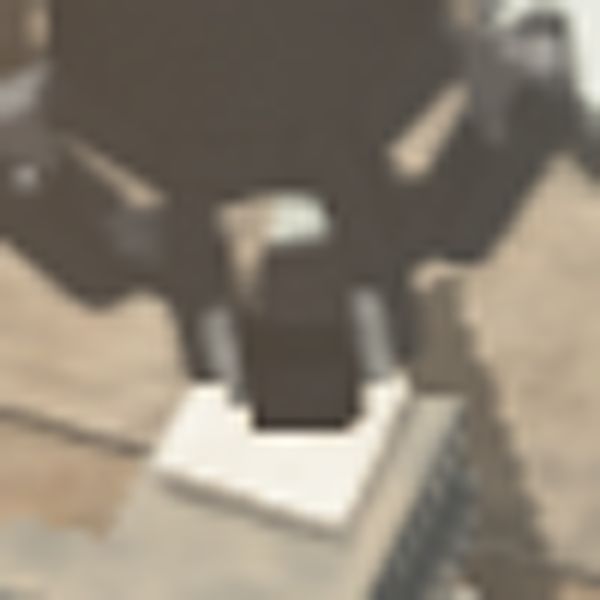

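```bash
python3 - <<'E'
from h import *
s=manip.get_state();p=s["position"]
for r in rows(np.array([.42,-.324])-p[:2],-.516-jaw(s),jaw(s),8,3) if 0 else rows(np.append(np.array([.42,-.324])-p[:2],0),-.516-jaw(s),jaw(s),8,3):print(r)
E
```

```text
[0.041, 0.014, -0.0, -0.075]
[0.04, 0.017, -0.0, -0.075]
[0.039, 0.02, -0.0, -0.075]
[0.037, 0.023, -0.0, -0.075]
[0.035, 0.025, -0.0, -0.075]
[0.033, 0.028, -0.0, -0.075]
[0.031, 0.03, -0.0, -0.075]
[0.029, 0.033, -0.0, -0.075]
```

>>> {"op": "send_rows", "data": {
  "increments": [
    [0, 0, 0, -0.03, 0],
    [0, 0, 0, -0.04, 0],
    [0, 0, 0, -0.02, 0]
  ]
}}

```text
clock: 9.38
position: [0.3775, 0.0198, 0.2501]
ee_rot: [-0.001, 0.848, -0.529, 0.001]
contact_force: [0.1, -0.4, -4.4]
width: 0.0234
```

>>> {"op": "send_rows", "data": {
  "increments": [
    [0, 0.041, 0.014, 0, -0.075],
    [0, 0.04, 0.017, 0, -0.075],
    [0, 0.039, 0.02, 0, -0.075],
    [0, 0.037, 0.023, 0, -0.075],
    [0, 0.035, 0.025, 0, -0.075],
    [0, 0.033, 0.028, 0, -0.075],
    [0, 0.031, 0.03, 0, -0.075],
    [0, 0.029, 0.033, 0, -0.075]
  ]
}}

```text
clock: 10.38
position: [0.4216, -0.3266, 0.2475]
ee_rot: [-0.0, 0.967, -0.254, -0.0]
contact_force: [0.8, 0.2, -3.1]
width: 0.0236
```

>>> {"op": "send_rows", "data": {
  "increments": [
    [0, 0, 0, 0.03, 0],
    [0, 0, 0, 0.03, 0],
    [0, 0, 0, 0.03, 0],
    [0, 0, 0, 0, 0]
  ]
}}

```text
clock: 10.88
position: [0.4198, -0.3237, 0.1554]
ee_rot: [-0.002, 0.967, -0.255, -0.003]
contact_force: [0.2, 0.3, -3.5]
width: 0.0233
```

```bash
python3 - <<'E'
from h import *
for n in ("top","side"):cv2.imwrite(f"pics/{n}6.png",manip.get_image(n)[:,:,::-1])
crop(cv2.imread("pics/top6.png"),220,155,380,315,4,"pics/c17.png")
crop(cv2.imread("pics/side6.png"),220,180,380,340,4,"pics/c18.png")
s=manip.get_state();p=s["position"];plan(.42,-.324,.13,-.516)
for th in(0.6,.7,.8):print(th,nosepix(p,jaw(s)+np.pi/2,th),nosepix(p,jaw(s)+np.pi/2,th,n="side"))
E
```

```text
pos [ 0.4215 -0.3254  0.1585] jaw -0.5156 F [ 0.5 -0.  -3.6] M [-0.17  0.03 -0.05] w 0.0236 t 10.975
tool dx,dy,dz now-axes [-0.002  -0.0005  0.0285] world [-0.0015  0.0014 -0.0285] turn 0.0004 rows 1
0.6 [322.94494307 231.47922314] [304.09729191 254.77803142]
0.7 [326.34441921 234.18896002] [306.89955188 260.4147099 ]
0.8 [330.18095193 237.07447001] [310.05458264 266.07522693]
```

View pics/c17.png

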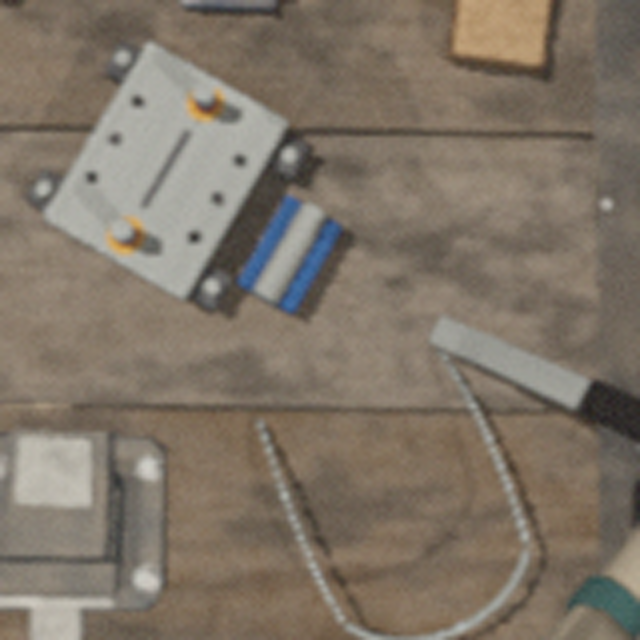

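View pics/c18.png

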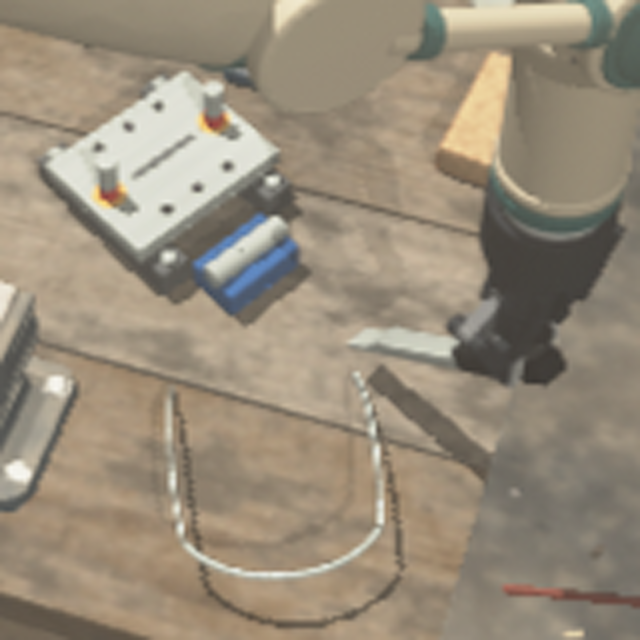

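```bash
python3 - <<'E'
from h import *
s=manip.get_state();p=s["position"]
n,e=tri((328.7,237.6),(307.2,264.8));print(n,e)
d=n-(p+[0,0,.0065]);print(d,np.linalg.norm(d),np.arctan2(d[1],d[0]),np.arctan2(-d[2],np.hypot(*d[:2])),jaw(s)+np.pi/2)
# in fixture frame
f=np.array([.590,-.0235]);a=1.058
for q in(p,n):
    r=q[:2]-f;print("fix",r[0]*np.cos(a)+r[1]*np.sin(a),-r[0]*np.sin(a)+r[1]*np.cos(a))
E
```

```text
[ 0.4844926  -0.20338823  0.03027019] 0.0032136995380098194
[ 0.06297569  0.12204974 -0.13475039] 0.19240515192661645 1.0944435834107802 0.7758836341960612 1.0551740171307977
fix -0.34576196128360254 -0.001323425725548305
fix -0.20851388254106387 0.003680601617155263
```

>>> {"op": "send_rows", "data": {
  "increments": [
    [0, 0, 0, 0.02, 0],
    [0, 0, 0, 0.015, 0],
    [0, 0, 0, 0.01, 0],
    [0, 0, 0, 0.01, 0],
    [0, 0, 0, 0.01, 0],
    [0, 0, 0, 0.008, 0],
    [0, 0, 0, 0, 0]
  ]
}}

```text
clock: 11.85
position: [0.4207, -0.3242, 0.0844]
ee_rot: [-0.001, 0.967, -0.256, -0.0]
contact_force: [0.2, -1.3, -1.5]
width: 0.0236
```

>>> {"op": "send_rows", "data": {
  "increments": [
    [0, 0, 0, -0.03, 0],
    [0, 0, -0.02, -0.03, 0],
    [0, 0, -0.02, 0, 0],
    [0, 0, 0, 0, 0]
  ]
}}

```text
clock: 12.35
position: [0.4399, -0.2875, 0.1438]
ee_rot: [-0.001, 0.967, -0.254, -0.001]
contact_force: [-0.1, -0.5, -4.2]
width: 0.0233
```

```bash
python3 - <<'E'
from h import *
for n in ("top","side"):cv2.imwrite(f"pics/{n}7.png",manip.get_image(n)[:,:,::-1])
crop(cv2.imread("pics/top7.png"),240,165,360,285,5.5,"pics/c19.png")
crop(cv2.imread("pics/side7.png"),240,200,360,300,6,"pics/c20.png")
s=manip.get_state();p=s["position"];plan(.42,-.324,.145,-.516)
for th in(0.35,.44,.5):print(th,nosepix(p,jaw(s)+np.pi/2,th),nosepix(p,jaw(s)+np.pi/2,th,n="side"))
E
```

```text
pos [ 0.4394 -0.2889  0.1436] jaw -0.5145 F [ 0.4 -0.5 -3. ] M [-0.14  0.04  0.  ] w 0.0233 t 12.45
tool dx,dy,dz now-axes [ 0.0004  0.0401 -0.0014] world [-0.0194 -0.0351  0.0014] turn 0.0015 rows 1
0.35 [301.93129027 219.05440062] [288.13447534 236.06412815]
0.44 [304.00848169 221.04838607] [289.79325721 240.85875595]
0.5 [305.6271972  222.48255073] [291.07589148 244.10788963]
```

View pics/c19.png

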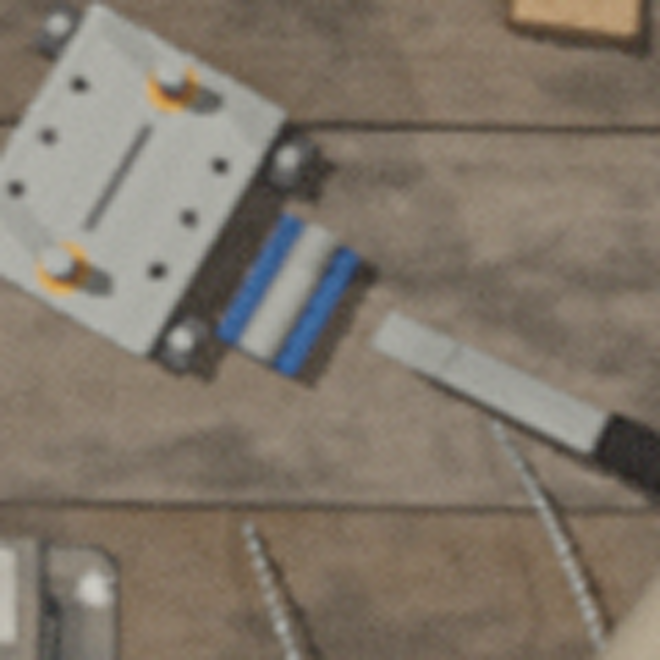

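View pics/c20.png

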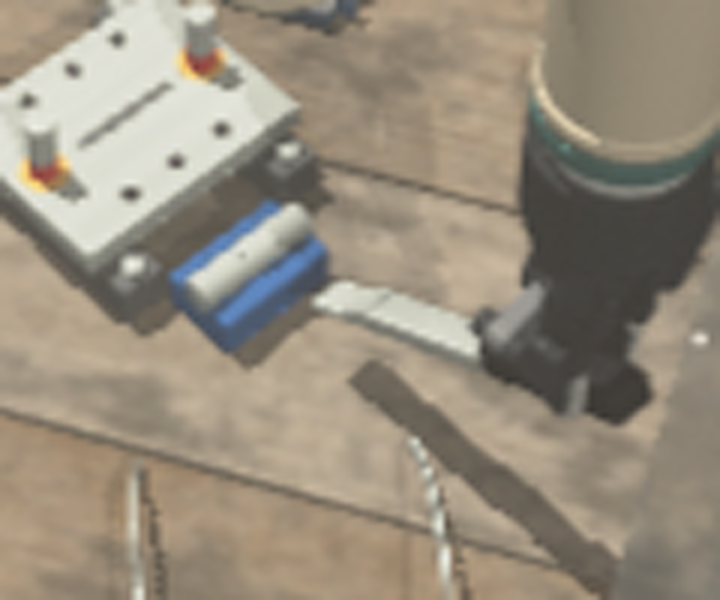

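```bash
python3 - <<'E'
from h import *
s=manip.get_state();p=s["position"]
A=lambda u,v:((u+.5)/5.5-.5+240,(v+.5)/5.5-.5+165)
B=lambda u,v:((u+.5)/6-.5+240,(v+.5)/6-.5+200)
for a,b in (((384,323),(325,296)),((603,435),(480,338)),((452,357),(378,303))):
    n,e=tri(A(*a),B(*b));d=n-(p+[0,0,.0065]);print(n.round(4),e.round(4),d.round(4),np.linalg.norm(d).round(4),np.arctan2(d[1],d[0]).round(3),np.arctan2(-d[2],np.hypot(*d[:2])).round(3))
for th in(.55,.6,.65):print(th,nosepix(p,jaw(s)+np.pi/2,th),nosepix(p,jaw(s)+np.pi/2,th,n="side"))
E
```

```text
[ 0.5218 -0.1515  0.0349] 0.0026 [ 0.0824  0.1374 -0.1152] 0.1973 1.031 0.624
[ 0.4643 -0.2418  0.1219] 0.0067 [ 0.0249  0.0471 -0.0282] 0.0603 1.085 0.486
[ 0.5034 -0.1821  0.0678] 0.0014 [ 0.0639  0.1068 -0.0823] 0.1492 1.031 0.584
0.55 [307.11126243 223.73673923] [292.24878762 246.84069547]
0.6 [308.71261749 225.04108935] [293.51331858 249.59141182]
0.65 [310.42615895 226.3924024 ] [294.86670294 252.35543862]
```

>>> {"op": "send_rows", "data": {
  "increments": [
    [0, 0, 0.02, 0, 0],
    [0, 0, 0.02, 0.02, 0],
    [0, 0, 0, 0.015, 0],
    [0, 0, 0, 0.01, 0],
    [0, 0, 0, 0.01, 0],
    [0, 0, 0, 0.007, 0],
    [0, 0, 0, 0, 0]
  ]
}}

```text
clock: 13.32
position: [0.421, -0.3245, 0.0829]
ee_rot: [-0.0, 0.967, -0.255, 0.0]
contact_force: [0.2, -1.0, -1.7]
width: 0.0234
```

>>> {"op": "send_rows", "data": {
  "increments": [
    [0, 0, 0, 0.002, 0],
    [0, 0, 0, 0, 0],
    [0, 0, 0, 0, 0]
  ],
  "squeeze": 60
}}

```text
clock: 13.7
position: [0.4208, -0.325, 0.0816]
ee_rot: [0.0, 0.967, -0.255, 0.0]
contact_force: [-0.6, -3.3, 0.8]
width: 0.0221
```

```bash
python3 - <<'E'
from h import *
for n in ("top","side"):cv2.imwrite(f"pics/{n}8.png",manip.get_image(n)[:,:,::-1])
crop(cv2.imread("pics/top8.png"),260,185,380,305,5.5,"pics/c21.png")
crop(cv2.imread("pics/side8.png"),260,210,380,310,6,"pics/c22.png")
s=manip.get_state();p=s["position"];plan(.42,-.324,.145,-.516)
for th in(0.35,.4,.45,.5,.6):print(th,nosepix(p,jaw(s)+np.pi/2,th),nosepix(p,jaw(s)+np.pi/2,th,n="side"))
E
```

```text
pos [ 0.4208 -0.325   0.0815] jaw -0.516 F [ 0.5 -2.3  0.1] M [-0.03 -0.07 -0.05] w 0.0218 t 13.8
tool dx,dy,dz now-axes [-0.0012 -0.0005 -0.0635] world [-0.0008  0.001   0.0635] turn -0.0 rows 2
0.35 [314.18871739 228.31780529] [298.00828362 256.6703103 ]
0.4 [315.13293374 229.27233159] [298.83258456 259.18831208]
0.45 [316.20806298 230.28808915] [299.75738608 261.744239  ]
0.5 [317.40918062 231.36183779] [300.78007802 264.33336125]
0.6 [320.16992216 233.67069501] [303.10851745 269.59264765]
```

View pics/c21.png

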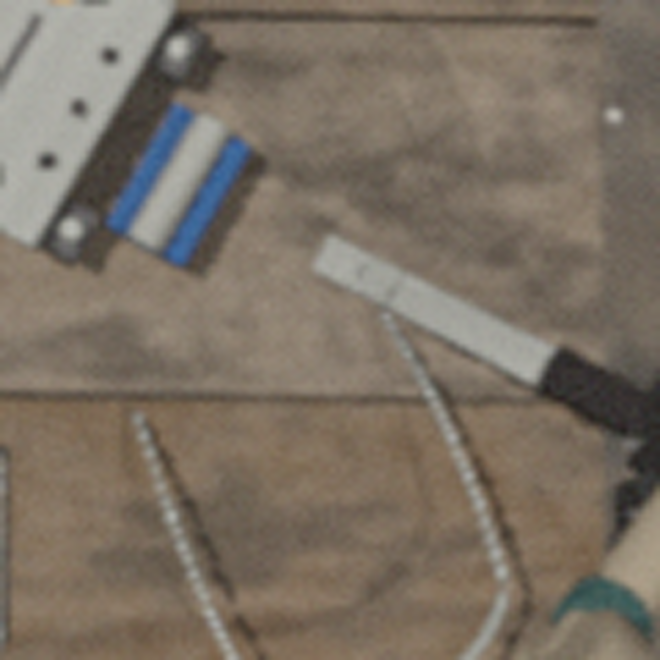

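View pics/c22.png

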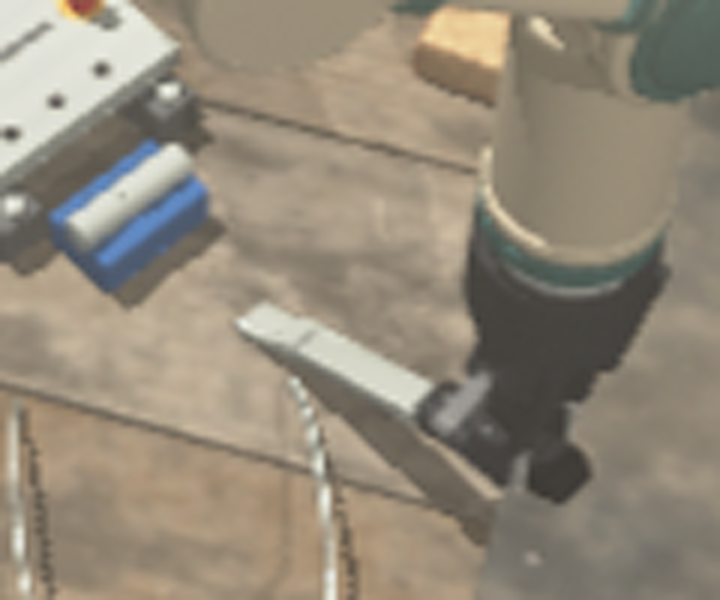

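>>> {"op": "send_rows", "data": {
  "increments": [
    [0, 0, 0, -0.015, 0],
    [0, 0, 0, -0.025, 0],
    [0, 0, -0.02, -0.025, 0],
    [0, 0, -0.02, 0, 0],
    [0, 0, 0, 0, 0]
  ]
}}

```text
clock: 14.42
position: [0.4401, -0.288, 0.1455]
ee_rot: [-0.001, 0.967, -0.254, -0.001]
contact_force: [-0.6, 0.7, -3.9]
width: 0.022
```

```bash
python3 - <<'E'
from h import *
for n in ("top","side"):cv2.imwrite(f"pics/{n}9.png",manip.get_image(n)[:,:,::-1])
crop(cv2.imread("pics/top9.png"),240,165,360,285,5.5,"pics/c23.png")
crop(cv2.imread("pics/side9.png"),240,200,360,300,6,"pics/c24.png")
s=manip.get_state();p=s["position"];plan(.42,-.324,.145,-.516)
for th in(0.35,.4,.45,.5,.6):print(th,nosepix(p,jaw(s)+np.pi/2,th),nosepix(p,jaw(s)+np.pi/2,th,n="side"))
E
```

```text
pos [ 0.4396 -0.2893  0.1451] jaw -0.5146 F [ 0.  -0.5 -4.1] M [-0.18  0.08  0.06] w 0.0221 t 14.525
tool dx,dy,dz now-axes [0.     0.0399 0.0001] world [-0.0196 -0.0347 -0.0001] turn 0.0014 rows 1
0.35 [302.09941884 218.90976006] [288.28210999 235.71787384]
0.4 [303.20009761 219.99615399] [289.16372726 238.37211596]
0.45 [304.43418219 221.14290707] [290.14528945 241.05847147]
0.5 [305.79627589 222.34652527] [291.22408913 243.77208877]
0.6 [308.88333782 224.91085822] [293.66243306 249.26213875]
```

View pics/c23.png

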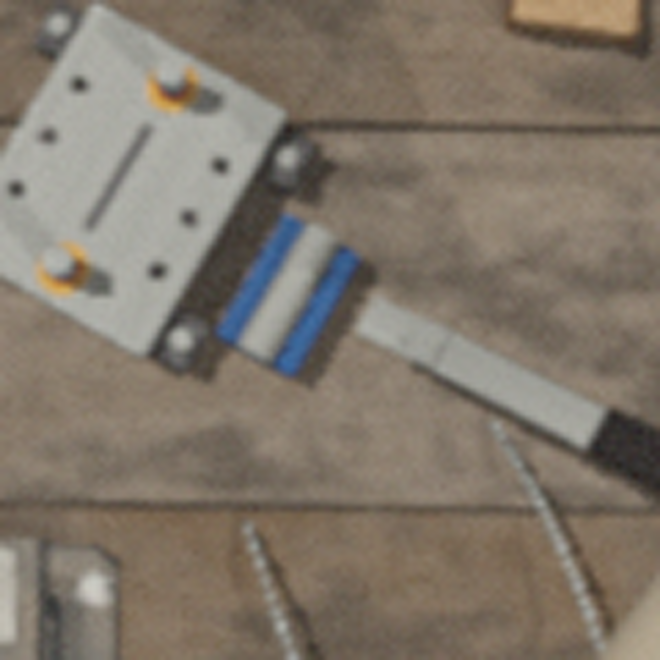

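View pics/c24.png

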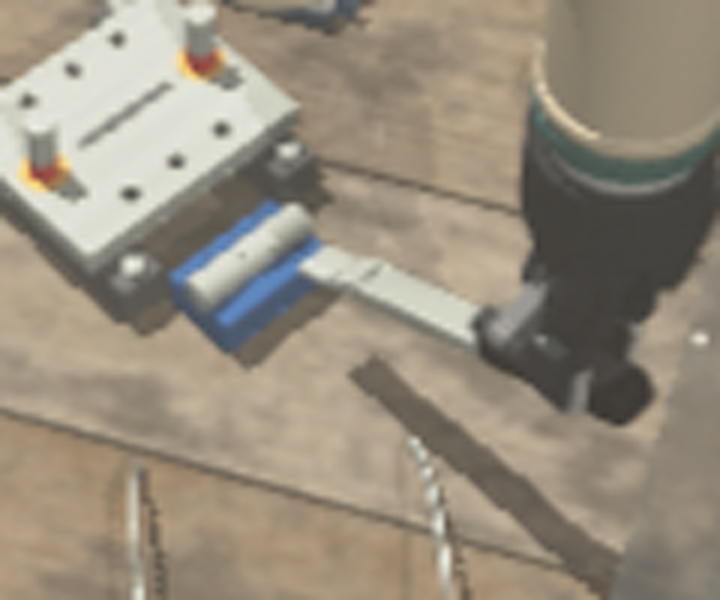

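```bash
python3 - <<'E'
from h import *
s=manip.get_state();p=s["position"]
A=lambda u,v:((u+.5)/5.5-.5+240,(v+.5)/5.5-.5+165)
B=lambda u,v:((u+.5)/6-.5+240,(v+.5)/6-.5+200)
f=np.array([.590,-.0235]);a=1.058
fx=lambda q:(np.array([[np.cos(a),np.sin(a)],[-np.sin(a),np.cos(a)]])@(q[:2]-f)).round(4)
print("tcp",fx(p))
for a_,b in (((368,313),(310,263)),((598,433),(480,330)),((436,348),(370,272))):
    n,e=tri(A(*a_),B(*b));d=n-(p+[0,0,.0065]);print(n.round(4),e.round(4),"fix",fx(n),d.round(4),np.linalg.norm(d).round(4),np.arctan2(d[1],d[0]).round(3),np.arctan2(-d[2],np.hypot(*d[:2])).round(3))
for a_,b in (((300,293),(250,255)),):
    n,e=tri(A(*a_),B(*b));print("ridge mid",n,e,fx(n))
for a_,b in (((216,235),(190,185)),):
    n,e=tri(A(*a_),B(*b));print("plate edge",n,e,fx(n))
E
```

```text
tcp [-0.3053  0.0006]
[ 0.5247 -0.1427  0.0546] 0.0024 fix [-0.1359 -0.0016] [ 0.0851  0.1465 -0.097 ] 0.1952 1.045 0.52
[ 0.4655 -0.2401  0.1253] 0.0044 fix [-0.2498  0.0022] [ 0.0259  0.0492 -0.0263] 0.0615 1.087 0.441
[ 0.5069 -0.1748  0.0845] 0.0022 fix [-0.1726 -0.0018] [ 0.0672  0.1144 -0.0671] 0.1487 1.04 0.468
ridge mid [ 0.53578729 -0.10970731  0.03242311] 0.0043250220302030505 [-0.1017  0.0049]
plate edge [ 0.56336256 -0.06874132  0.03764321] 0.003168230858429318 [-0.0525  0.001 ]
```

>>> {"op": "send_rows", "data": {
  "increments": [
    [0, 0, 0, -0.004, 0],
    [0, 0, -0.012, 0.006, 0],
    [0, 0, -0.012, 0.006, 0],
    [0, 0, -0.012, 0.006, 0],
    [0, 0, -0.012, 0.006, 0],
    [0, 0, 0, 0, 0]
  ]
}}

```text
clock: 15.28
position: [0.464, -0.247, 0.1255]
ee_rot: [-0.0, 0.967, -0.254, -0.001]
contact_force: [-0.5, 0.4, -4.7]
width: 0.0219
```

```bash
python3 - <<'E'
from h import *
for n in ("top","side"):cv2.imwrite(f"pics/{n}10.png",manip.get_image(n)[:,:,::-1])
crop(cv2.imread("pics/top10.png"),240,165,360,285,5.5,"pics/c25.png")
crop(cv2.imread("pics/side10.png"),240,190,340,270,8,"pics/c26.png")
s=manip.get_state();p=s["position"];plan(.42,-.324,.145,-.516)
E
```

```text
pos [ 0.4642 -0.2484  0.1262] jaw -0.5152 F [-0.  -0.7 -3.6] M [-0.19  0.09  0.03] w 0.0224 t 15.375
tool dx,dy,dz now-axes [-0.0012  0.0876 -0.0188] world [-0.0442 -0.0756  0.0188] turn 0.0008 rows 2
```

View pics/c25.png

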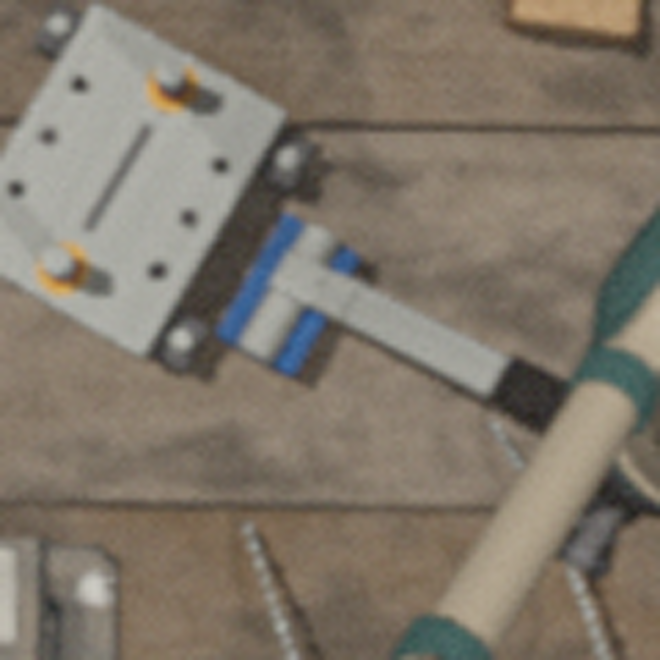

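View pics/c26.png

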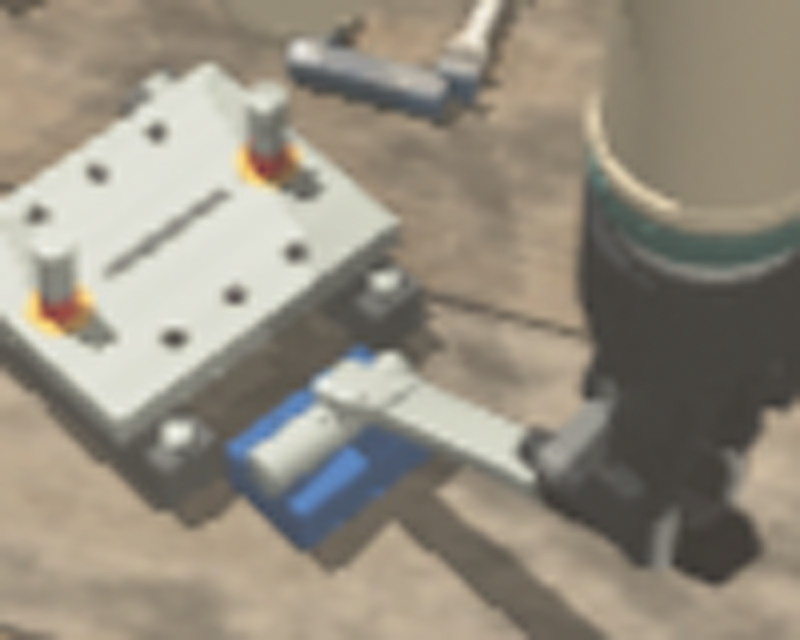

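>>> {"op": "send_rows", "data": {
  "increments": [
    [0, 0, -0.012, 0.006, 0],
    [0, 0, -0.012, 0.006, 0],
    [0, 0, 0, 0, 0]
  ]
}}

```text
clock: 15.75
position: [0.4757, -0.2262, 0.1135]
ee_rot: [-0.0, 0.967, -0.255, -0.001]
contact_force: [1.0, -0.0, -4.0]
width: 0.0221
```

```bash
python3 - <<'E'
from h import *
for n in ("top","side"):cv2.imwrite(f"pics/{n}11.png",manip.get_image(n)[:,:,::-1])
crop(cv2.imread("pics/top11.png"),240,165,340,265,6,"pics/c27.png")
crop(cv2.imread("pics/side11.png"),240,190,340,270,8,"pics/c28.png")
s=manip.get_state();p=s["position"];plan(.42,-.324,.145,-.516)
E
```

```text
pos [ 0.4759 -0.2274  0.1141] jaw -0.5152 F [-0.3  0.  -3.7] M [-0.16  0.07 -0.  ] w 0.0223 t 15.85
tool dx,dy,dz now-axes [-0.001   0.1116 -0.0309] world [-0.0559 -0.0966  0.0309] turn 0.0008 rows 2
```

View pics/c27.png

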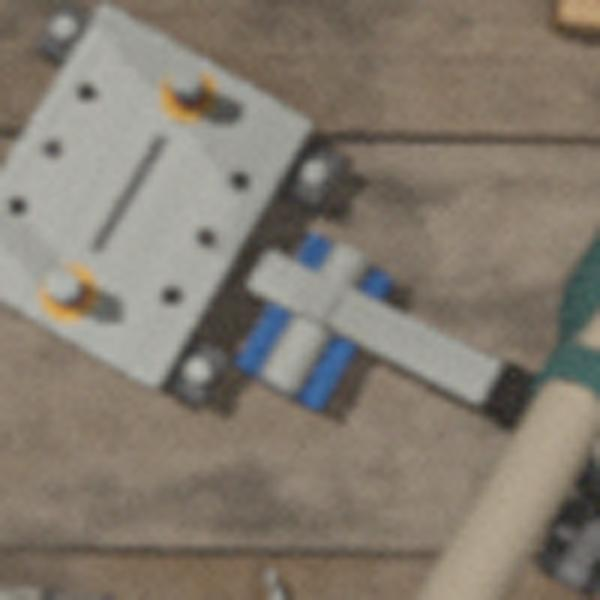

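View pics/c28.png

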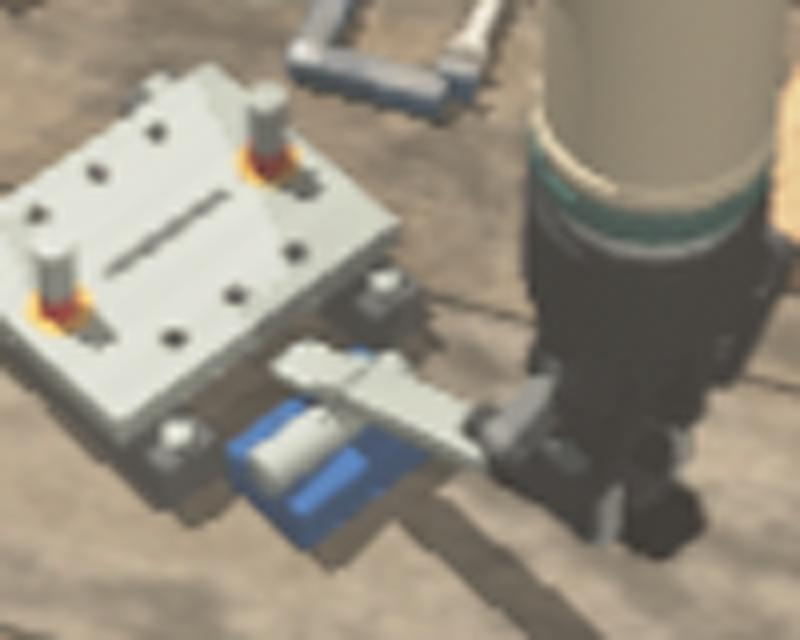

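>>> {"op": "send_rows", "data": {
  "increments": [
    [0, 0, 0, 0.002, 0],
    [0, 0, 0, 0.002, 0],
    [0, 0, 0, 0, 0]
  ]
}}

```text
clock: 16.23
position: [0.4758, -0.2276, 0.1102]
ee_rot: [-0.0, 0.967, -0.255, -0.0]
contact_force: [0.3, 0.0, -4.3]
width: 0.0225
```

>>> {"op": "send_rows", "data": {
  "increments": [
    [0, 0, -0.006, 0.003, 0],
    [0, 0, -0.006, 0.003, 0],
    [0, 0, 0, 0, 0]
  ]
}}

```text
clock: 16.6
position: [0.4818, -0.2163, 0.1039]
ee_rot: [-0.0, 0.967, -0.255, -0.0]
contact_force: [0.2, 0.2, -3.2]
width: 0.0223
```

```bash
python3 - <<'E'
from h import *
for n in ("top","side"):cv2.imwrite(f"pics/{n}12.png",manip.get_image(n)[:,:,::-1])
crop(cv2.imread("pics/top12.png"),240,165,340,265,6,"pics/c27.png")
crop(cv2.imread("pics/side12.png"),240,190,340,270,8,"pics/c28.png")
s=manip.get_state();p=s["position"];plan(.42,-.324,.145,-.516)
E
```

```text
pos [ 0.4818 -0.2168  0.1042] jaw -0.5155 F [-0.8  0.5 -4.2] M [-0.05  0.06 -0.02] w 0.0221 t 16.7
tool dx,dy,dz now-axes [-0.0009  0.1237 -0.0408] world [-0.0618 -0.1072  0.0408] turn 0.0005 rows 3
```

View pics/c27.png

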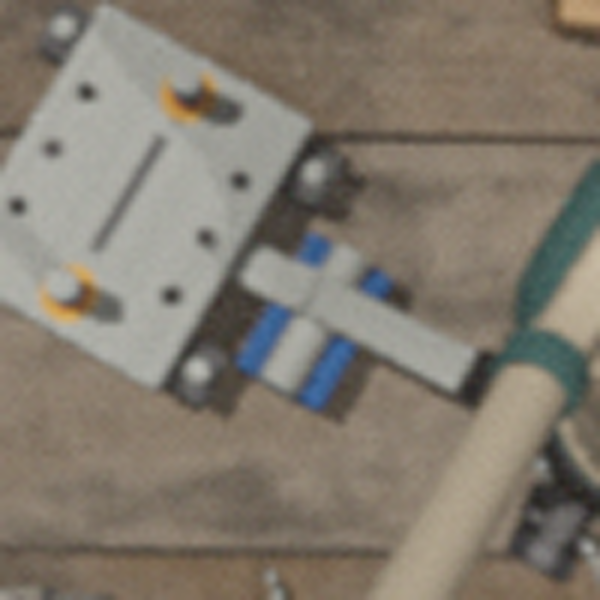

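View pics/c28.png

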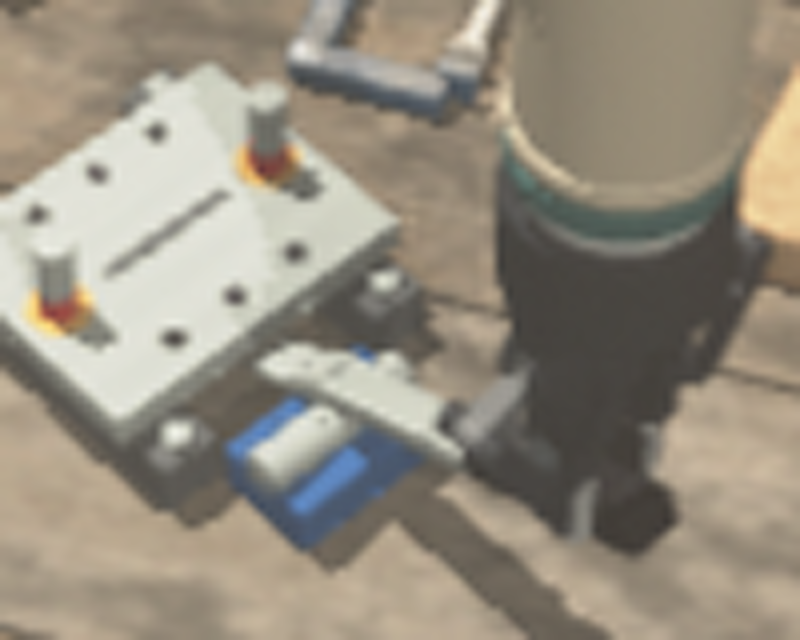

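```bash
python3 - <<'E'
from h import *
crop(cv2.imread("pics/top12.png"),270,195,320,235,14,"pics/c29.png")
crop(cv2.imread("pics/side12.png"),262,222,312,262,14,"pics/c30.png")
E
```

```text
(no output)
```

View pics/c29.png

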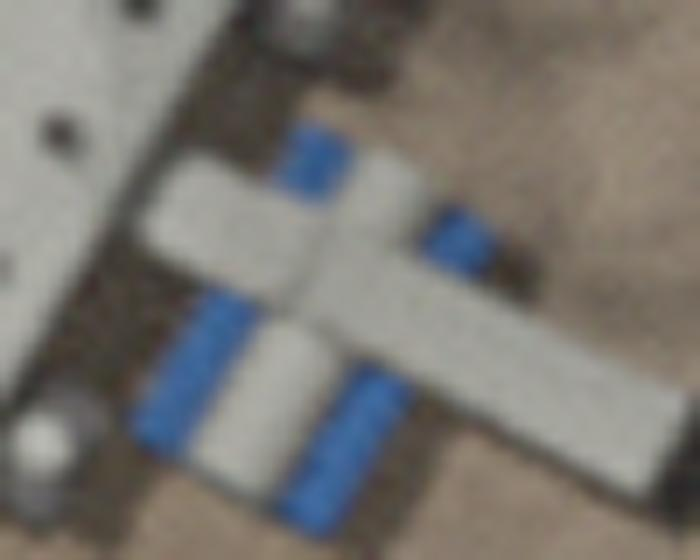

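View pics/c30.png

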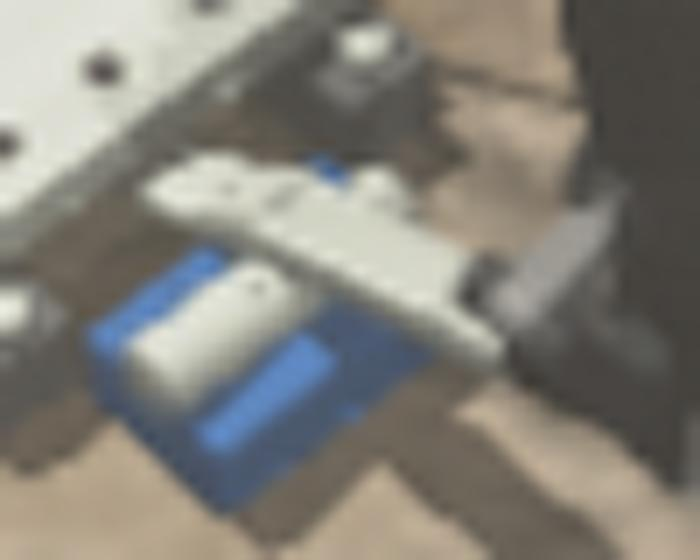

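```bash
python3 - <<'E'
from h import *
s=manip.get_state();p=s["position"]
A=lambda u,v:((u+.5)/14-.5+270,(v+.5)/14-.5+195)
B=lambda u,v:((u+.5)/14-.5+262,(v+.5)/14-.5+222)
f=np.array([.590,-.0235]);a=1.058
fx=lambda q:(np.array([[np.cos(a),np.sin(a)],[-np.sin(a),np.cos(a)]])@(q[:2]-f)).round(4)
print("tcp",fx(p))
for nm,a_,b in (("tip",(168,195),(170,174)),("step",(305,265),(280,193)),("hfront",(672,445),(480,305)),("ridge end",(265,490),(160,375)),("ridge end2",(395,170),(395,185))):
    n,e=tri(A(*a_),B(*b));d=n-(p+[0,0,.0065]);print(nm,n.round(4),e.round(4),"fix",fx(n),np.linalg.norm(d).round(4),np.arctan2(d[1],d[0]).round(3),np.arctan2(-d[2],np.hypot(*d[:2])).round(3))
for x in(110,68,-20):
  for th in (.35,.4,.45,.5):
    zb={110:.005,68:.01,-20:.018}[x];print(x,th,nosepix(p,1.055,th,xb=x/1000,zb=zb).round(1),nosepix(p,1.055,th,xb=x/1000,zb=zb,n="side").round(1))
E
```

```text
tcp [-0.2215 -0.0005]
tip [ 0.5622 -0.0762  0.0244] 0.0025 fix [-0.0595 -0.0016] 0.1835 1.051 0.489
step [ 0.5468 -0.1042  0.0488] 0.0012 fix [-0.0915 -0.002 ] 0.144 1.047 0.444
hfront [ 0.5077 -0.1653  0.0886] 0.0105 fix [-0.1639  0.0021] 0.0618 1.104 0.365
ridge end [ 0.5038 -0.0949  0.0376] 0.0041 fix [-0.1045  0.0401] 0.1438 1.392 0.533
ridge end2 [ 0.5678 -0.1223  0.032 ] 0.0025 fix [-0.097  -0.0291] 0.1501 0.833 0.552
110 0.35 [274.6 204.4] [269.4 227. ]
110 0.4 [275.9 205.5] [270.3 229.5]
110 0.45 [277.3 206.8] [271.3 232.1]
110 0.5 [278.8 208. ] [272.4 234.7]
68 0.35 [286.8 210.6] [277.8 230.6]
68 0.4 [287.7 211.4] [278.5 232.6]
68 0.45 [288.6 212.3] [279.2 234.6]
68 0.5 [289.7 213.3] [280.  236.7]
-20 0.35 [314.2 224.6] [296.9 239.3]
-20 0.4 [314.4 224.9] [297.  240.2]
-20 0.45 [314.6 225.2] [297.3 241. ]
-20 0.5 [314.9 225.5] [297.5 241.9]
```

>>> {"op": "send_rows", "data": {
  "increments": [
    [0, 0, 0, 0.003, 0],
    [0, 0, 0, 0, 0],
    [0, 0, -0.004, 0.002, 0],
    [0, 0, -0.004, 0.002, 0],
    [0, 0, 0, 0, 0]
  ]
}}

```text
clock: 17.32
position: [0.4864, -0.2097, 0.0973]
ee_rot: [-0.0, 0.967, -0.255, 0.001]
contact_force: [1.1, 0.9, 0.4]
width: 0.0219
```

>>> {"op": "send_rows", "data": {
  "increments": [
    [0, 0, -0.004, 0.0015, 0],
    [0, 0, -0.004, 0.0015, 0],
    [0, 0, 0, 0, 0]
  ]
}}

```text
clock: 17.7
position: [0.49, -0.2026, 0.0941]
ee_rot: [-0.0, 0.967, -0.255, 0.0]
contact_force: [0.3, 0.7, -1.0]
width: 0.0222
```

```bash
python3 - <<'E'
from h import *
for n in ("top","side"):cv2.imwrite(f"pics/{n}13.png",manip.get_image(n)[:,:,::-1])
crop(cv2.imread("pics/top13.png"),260,185,320,235,12,"pics/c29.png")
crop(cv2.imread("pics/side13.png"),252,212,312,262,12,"pics/c30.png")
plan(.42,-.324,.145,-.516)
E
```

```text
pos [ 0.4899 -0.2026  0.0941] jaw -0.5162 F [ 1.5  1.4 -2. ] M [ 0.42 -0.44 -0.1 ] w 0.0226 t 17.8
tool dx,dy,dz now-axes [-0.0009  0.1401 -0.0509] world [-0.0699 -0.1214  0.0509] turn -0.0002 rows 3
```

View pics/c29.png

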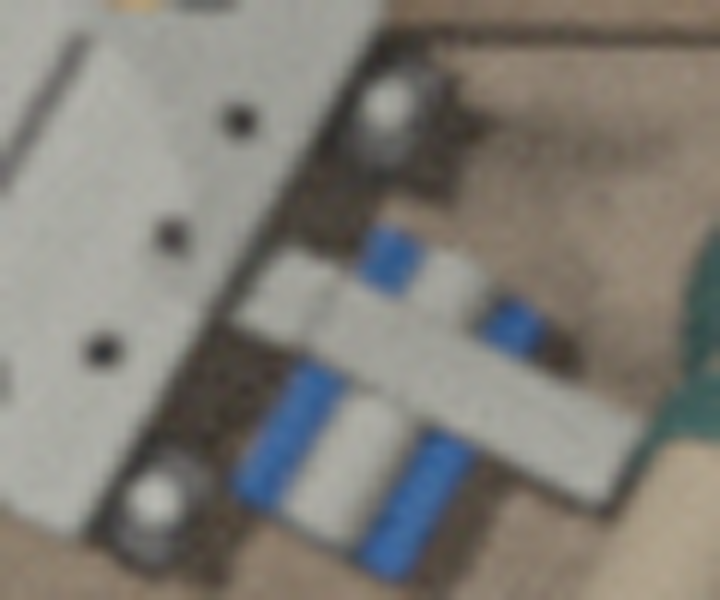

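View pics/c30.png

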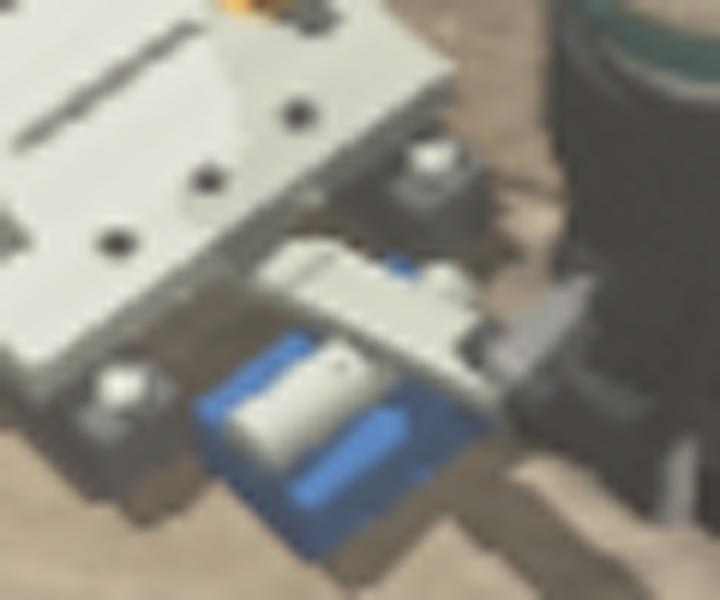

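>>> {"op": "send_rows", "data": {
  "increments": [
    [0, 0, 0, 0.005, 0],
    [0, 0, 0, 0.005, 0],
    [0, 0, 0.001, 0.005, 0],
    [0, 0, 0, 0, 0]
  ]
}}

```text
clock: 18.3
position: [0.4891, -0.2058, 0.0811]
ee_rot: [0.002, 0.967, -0.255, 0.001]
contact_force: [-4.3, -3.3, 14.8]
width: 0.0223
```

>>> {"op": "send_rows", "data": {
  "increments": [
    [0, 0, 0.001, 0.005, 0],
    [0, 0, 0, 0.005, 0],
    [0, 0, 0.001, 0.005, 0],
    [0, 0, 0, 0, 0]
  ]
}}

```text
clock: 18.8
position: [0.4874, -0.211, 0.0673]
ee_rot: [0.005, 0.967, -0.253, 0.001]
contact_force: [-10.6, -10.7, 21.5]
width: 0.022
```

```bash
python3 - <<'E'
from h import *
for n in ("side",):cv2.imwrite(f"pics/{n}14.png",manip.get_image(n)[:,:,::-1])
crop(cv2.imread("pics/side14.png"),232,192,332,267,8,"pics/c30.png")
plan(.42,-.324,.145,-.516)
E
```

```text
pos [ 0.4873 -0.211   0.0674] jaw -0.5123 F [-10.3 -10.6  21.4] M [-1.25  1.47  0.2 ] w 0.0223 t 18.85
tool dx,dy,dz now-axes [-0.0033  0.1315 -0.0776] world [-0.0673 -0.113   0.0776] turn 0.0037 rows 3
```

View pics/c30.png

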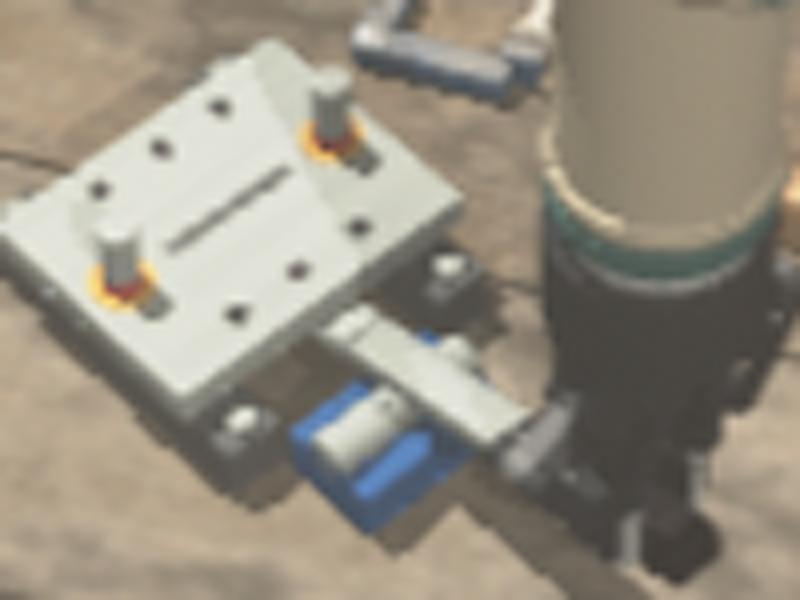

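>>> {"op": "send_rows", "data": {
  "increments": [
    [0, 0, 0.001, 0.005, 0],
    [0, 0, 0.001, 0.005, 0],
    [0, 0, 0.001, 0.005, 0],
    [0, 0, 0, 0, 0]
  ]
}}

```text
clock: 19.35
position: [0.4858, -0.214, 0.0519]
ee_rot: [0.005, 0.967, -0.253, 0.001]
contact_force: [-10.4, -12.6, 19.1]
width: 0.0222
```

```bash
python3 - <<'E'
from h import *
for n in ("side","top"):cv2.imwrite(f"pics/{n}15.png",manip.get_image(n)[:,:,::-1])
crop(cv2.imread("pics/side15.png"),232,192,332,267,8,"pics/c30.png")
crop(cv2.imread("pics/top15.png"),225,160,325,240,7,"pics/c31.png")
plan(.42,-.324,.145,-.516)
E
```

```text
pos [ 0.4858 -0.214   0.0519] jaw -0.5117 F [-11.  -12.5  18.1] M [-1.56  1.4   0.21] w 0.0224 t 19.45
tool dx,dy,dz now-axes [-0.0035  0.1281 -0.0931] world [-0.0658 -0.11    0.0931] turn 0.0043 rows 3
```

View pics/c30.png

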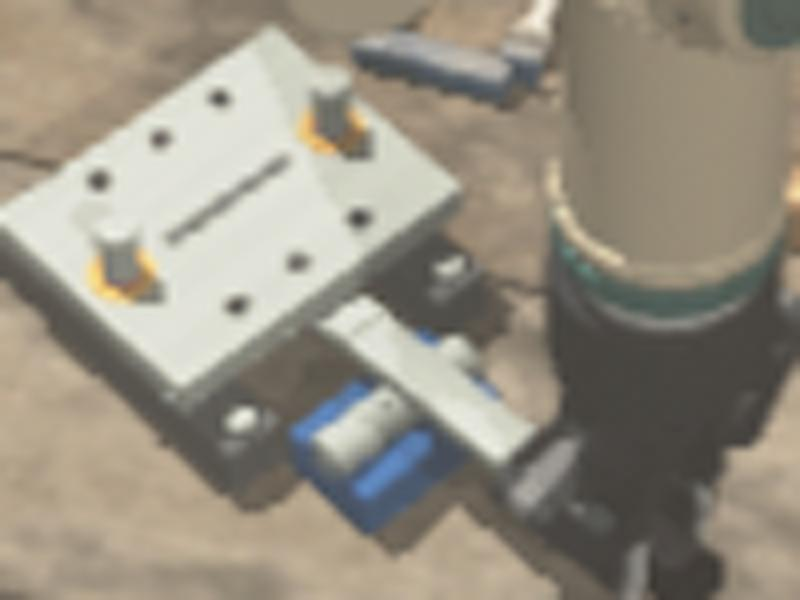

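View pics/c31.png

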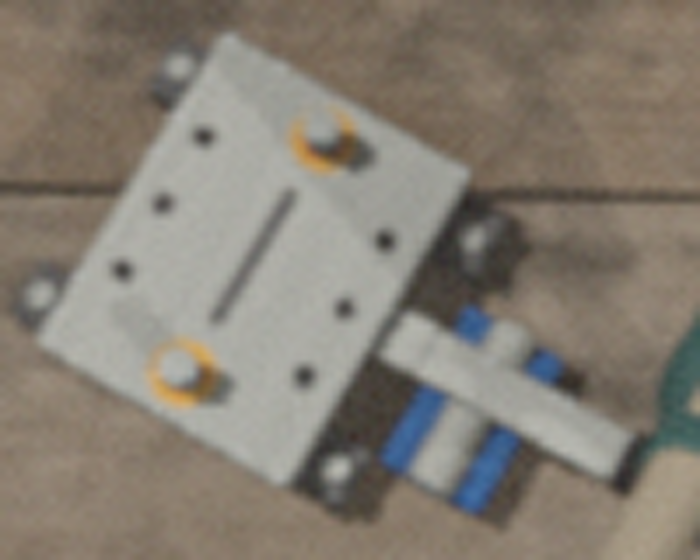

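>>> {"op": "send_rows", "data": {
  "increments": [
    [0, 0, 0.001, 0.005, 0],
    [0, 0, 0.001, 0.005, 0],
    [0, 0, 0, 0.001, 0],
    [0, 0, 0, 0, 0]
  ]
}}

```text
clock: 19.95
position: [0.4849, -0.2154, 0.0408]
ee_rot: [0.005, 0.967, -0.253, 0.001]
contact_force: [-10.0, -12.2, 19.1]
width: 0.0219
```

```bash
python3 - <<'E'
from h import *
for n in ("side","top"):cv2.imwrite(f"pics/{n}16.png",manip.get_image(n)[:,:,::-1])
crop(cv2.imread("pics/side16.png"),232,192,332,267,8,"pics/c30.png")
plan(.42,-.324,.145,-.516)
# plate height from holes/corners: compare side & top corners
E
```

```text
pos [ 0.4849 -0.2154  0.0408] jaw -0.5118 F [-10.6 -12.2  19.2] M [-1.37  1.34  0.22] w 0.0223 t 20.05
tool dx,dy,dz now-axes [-0.0034  0.1265 -0.1042] world [-0.0649 -0.1086  0.1042] turn 0.0042 rows 3
```

View pics/c30.png

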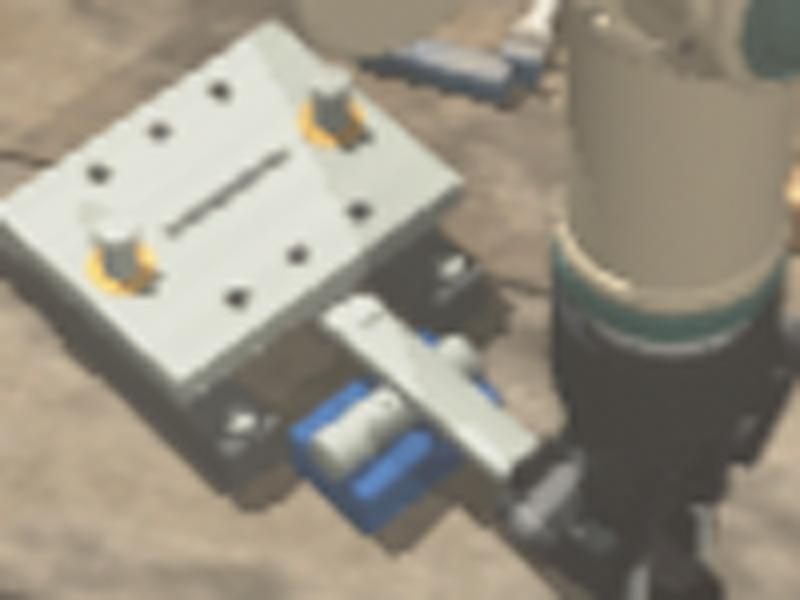

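```bash
cat >> h.py <<'E'
def rise(img,ref="pics/side0.png"):
    a=cv2.imread(ref);f=np.array([.590,-.0235]);ang=1.058;out=[]
    for X,Y in((-.035,-.03),(-.035,0),(-.035,.03),(.035,-.03),(.035,0),(.035,.03),(0,0)):
        w=[f[0]+X*np.cos(ang)-Y*np.sin(ang),f[1]+X*np.sin(ang)+Y*np.cos(ang)]
        p=proj("side",[*w,.043]);q=proj("side",[*w,.063]);u,v=np.round(p).astype(int)
        T=a[v-5:v+6,u-5:u+6];S=img[v-16:v+11,u-9:u+10]
        r=cv2.matchTemplate(S,T,cv2.TM_CCOEFF_NORMED);_,m,_,l=cv2.minMaxLoc(r)
        y=l[1];c=r[:,l[0]]
        if 0<y<len(c)-1:y+= (c[y-1]-c[y+1])/(2*(c[y-1]-2*c[y]+c[y+1]))
        out.append((round(float((11-y)/(p[1]-q[1])*20),1),round(m,2)))
    return out
E
python3 - <<'E'
from h import *
for i in (12,14,15,16):
    im=cv2.imread(f"pics/side{i}.png");print(i,rise(im))
h=cv2.cvtColor(cv2.imread("pics/side16.png"),cv2.COLOR_BGR2HSV)[195:235,235:290].astype(int)
h0=cv2.cvtColor(cv2.imread("pics/side0.png"),cv2.COLOR_BGR2HSV)[195:235,235:290].astype(int)
for q in(h0,h):print((((q[...,0]<8)|(q[...,0]>172))&(q[...,1]>120)).sum())
E
```

```text
12 [(-0.4, 0.96), (-0.2, 0.96), (-0.2, 1.0), (0.2, 0.99), (0.1, 1.0), (-0.2, 1.0), (-0.0, 1.0)]
14 [(4.9, 0.94), (5.0, 0.99), (4.9, 0.99), (5.9, 0.95), (5.4, 0.99), (3.2, 0.88), (5.4, 0.97)]
15 [(10.7, 0.93), (10.3, 0.97), (10.3, 0.97), (11.3, 0.93), (11.0, 0.95), (10.1, 0.66), (4.8, 1.0)]
16 [(15.1, 0.94), (14.8, 0.98), (14.7, 0.98), (15.5, 0.95), (15.5, 0.95), (15.5, 0.66), (19.2, 1.0)]
14
0
```

>>> {"op": "send_rows", "data": {
  "increments": [
    [0, 0, 0.003, -0.003, 0],
    [0, 0, 0.006, -0.004, 0],
    [0, 0, 0.01, -0.003, 0],
    [0, 0, 0.012, 0, 0],
    [0, 0, 0.012, 0, 0],
    [0, 0, 0.012, 0, 0],
    [0, 0, 0, 0, 0]
  ]
}}

```text
clock: 20.92
position: [0.4582, -0.259, 0.0482]
ee_rot: [0.0, 0.967, -0.256, 0.0]
contact_force: [0.1, 0.7, -3.0]
width: 0.022
```

```bash
python3 - <<'E'
from h import *
for n in ("side","top"):cv2.imwrite(f"pics/{n}17.png",manip.get_image(n)[:,:,::-1])
crop(cv2.imread("pics/side17.png"),232,192,332,267,8,"pics/c30.png")
plan(.42,-.324,.145,-.516);print(rise(cv2.imread("pics/side17.png")))
E
```

```text
pos [ 0.4585 -0.2581  0.0483] jaw -0.5168 F [ 0.5  0.2 -3.9] M [-0.18  0.07 -0.01] w 0.0219 t 21.025
tool dx,dy,dz now-axes [-0.0009  0.0763 -0.0967] world [-0.0385 -0.0659  0.0967] turn -0.0008 rows 3
[(14.8, 0.95), (14.8, 0.98), (14.7, 0.98), (15.1, 0.95), (15.5, 0.95), (15.5, 0.66), (19.2, 1.0)]
```

View pics/c30.png

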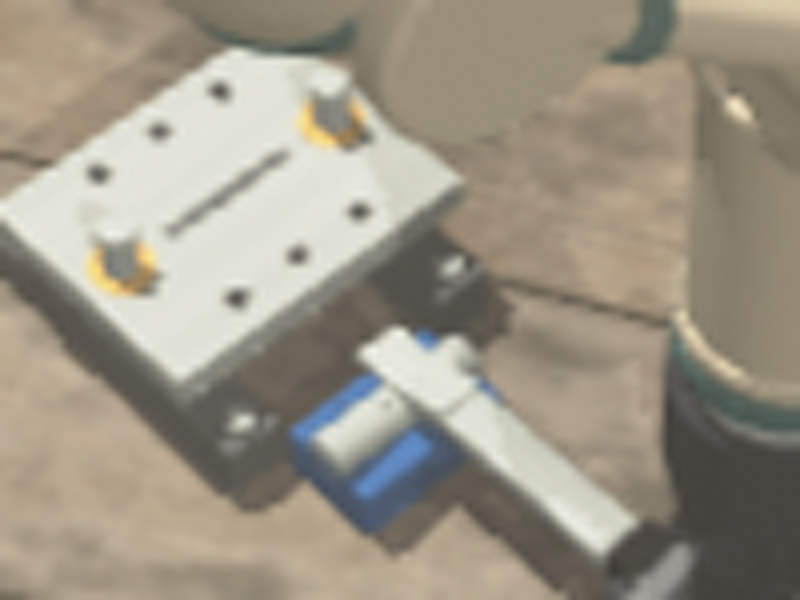

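```bash
python3 - <<'E'
from h import *
s=manip.get_state();p=s["position"]
for r in rows(np.array([.50,-.42,0])-np.array([p[0],p[1],0]),-1.513-jaw(s),jaw(s),7,3):print(r)
E
```

```text
[0.017, 0.017, -0.0, 0.142]
[0.019, 0.015, -0.0, 0.142]
[0.021, 0.012, -0.0, 0.142]
[0.022, 0.009, -0.0, 0.142]
[0.023, 0.006, -0.0, 0.142]
[0.024, 0.002, -0.0, 0.142]
[0.024, -0.001, -0.0, 0.142]
```

>>> {"op": "send_rows", "data": {
  "increments": [
    [0, 0, 0, -0.02, 0],
    [0, 0, 0.02, -0.03, 0],
    [0, 0, 0.01, -0.01, 0],
    [0, 0, 0, 0, 0]
  ]
}}

```text
clock: 21.52
position: [0.444, -0.2845, 0.1087]
ee_rot: [0.0, 0.967, -0.256, 0.001]
contact_force: [-0.2, -0.0, -5.0]
width: 0.0222
```

>>> {"op": "send_rows", "data": {
  "increments": [
    [0, 0.016, 0.013, 0, 0.142],
    [0, 0.018, 0.01, 0, 0.142],
    [0, 0.02, 0.008, 0, 0.142],
    [0, 0.02, 0.005, 0, 0.142],
    [0, 0.021, 0.002, 0, 0.142],
    [0, 0.021, -0.001, 0, 0.142],
    [0, 0.021, -0.004, 0, 0.142],
    [0, 0, 0, 0, 0]
  ]
}}

```text
clock: 22.52
position: [0.4998, -0.42, 0.1062]
ee_rot: [-0.0, 0.728, -0.685, -0.001]
contact_force: [0.5, 0.8, -3.5]
width: 0.0219
```

```bash
python3 - <<'E'
from h import *
for n in ("side","top"):cv2.imwrite(f"pics/{n}18.png",manip.get_image(n)[:,:,::-1])
crop(cv2.imread("pics/top18.png"),340,120,480,260,5,"pics/c8.png")
s=manip.get_state();p=s["position"];plan(.5,-.42,.02,-1.513)
for th in(-.1,0,.1,.2):print(th,nosepix(p,jaw(s)+np.pi/2,th,xg=-.077))
E
```

```text
pos [ 0.4987 -0.4181  0.1065] jaw -1.5083 F [-0.2  0.7 -4.6] M [0.01 0.25 0.  ] w 0.0222 t 22.625
tool dx,dy,dz now-axes [ 0.002  -0.0012  0.0865] world [ 0.0013 -0.0019 -0.0865] turn 0.0047 rows 2
-0.1 [413.26164979 156.79332686]
0 [410.90334028 158.46547507]
0.1 [408.70032358 160.77367722]
0.2 [406.66355546 163.66526272]
```

View pics/c8.png

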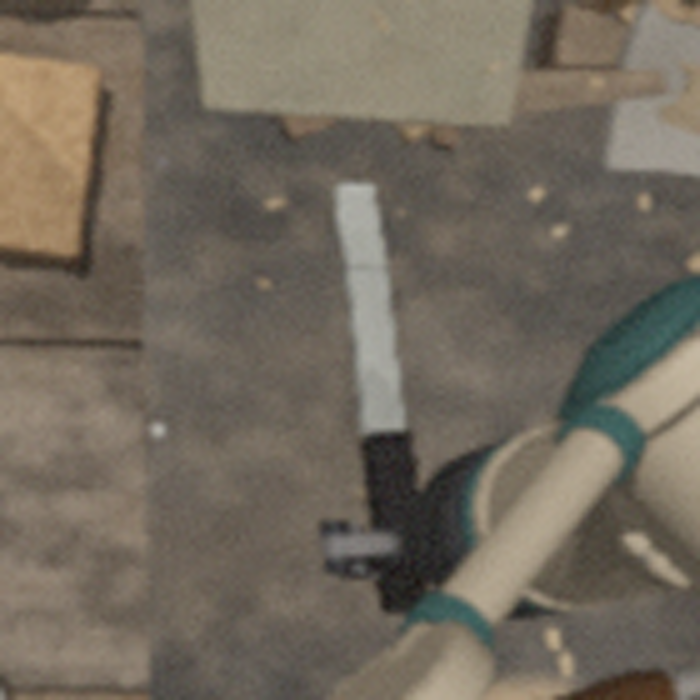

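>>> {"op": "send_rows", "data": {
  "increments": [
    [0, 0, 0, 0.04, 0],
    [0, 0, 0, 0.035, 0],
    [0, 0, 0, 0.012, 0],
    [0, 0, 0, 0.006, 0],
    [0, 0, 0, 0.004, 0],
    [0, 0, 0, 0, 0]
  ],
  "squeeze": 20
}}

```text
clock: 23.38
position: [0.5, -0.4203, 0.0121]
ee_rot: [-0.0, 0.728, -0.685, 0.001]
contact_force: [0.1, 0.4, -3.0]
width: 0.0223
```

>>> {"op": "send_rows", "data": {
  "increments": [
    [0, 0, 0, 0.004, 0],
    [0, 0, 0, 0.003, 0],
    [0, 0, 0, 0, 0]
  ]
}}

```text
clock: 23.75
position: [0.5001, -0.4206, 0.005]
ee_rot: [-0.0, 0.728, -0.685, 0.001]
contact_force: [-1.9, 0.3, 0.3]
width: 0.0225
```

>>> {"op": "send_rows", "data": {
  "increments": [
    [0.6, 0, 0, 0, 0],
    [1, 0, 0, 0, 0],
    [1, 0, 0, 0, 0],
    [1, 0, 0, 0, 0],
    [1, 0, 0, -0.03, 0],
    [1, 0, 0, -0.06, 0],
    [1, 0, 0, -0.06, 0],
    [1, 0, 0, -0.03, 0]
  ]
}}

```text
clock: 24.75
position: [0.5007, -0.421, 0.1885]
ee_rot: [0.0, 0.728, -0.685, 0.003]
contact_force: [0.5, 0.3, -0.9]
width: 0.0856
```

```bash
python3 - <<'E'
from h import *
for n in ("side","top"):cv2.imwrite(f"pics/{n}19.png",manip.get_image(n)[:,:,::-1])
s=manip.get_state();p=s["position"];plan(.5,-.42,.2,-1.513)
# strip: end grip. strip centre (.5434,.22) yaw .391
c=np.array([.5434,.22]);u=np.array([np.cos(.391),np.sin(.391)])
for k in(-.04,.04):print(c+k*u)
f=np.array([.590,-.0235]);a=1.058;x=np.array([np.cos(a),np.sin(a)])
print("ins",f+.055*x,f+.1*x)
E
```

```text
pos [ 0.5014 -0.4217  0.1892] jaw -1.5099 F [ 0.1 -1.1 -1. ] M [ 0.02  0.03 -0.01] w 0.0854 t 24.85
tool dx,dy,dz now-axes [-0.0018  0.0013 -0.0108] world [-0.0014  0.0017  0.0108] turn 0.0031 rows 1
[0.50641886 0.20475547]
[0.58038114 0.23524453]
ins [0.61698387 0.02442568] [0.63906158 0.0636376 ]
```

View pics/top19.png

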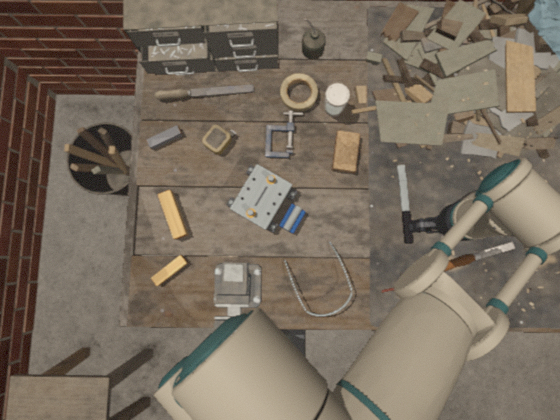

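View pics/side19.png

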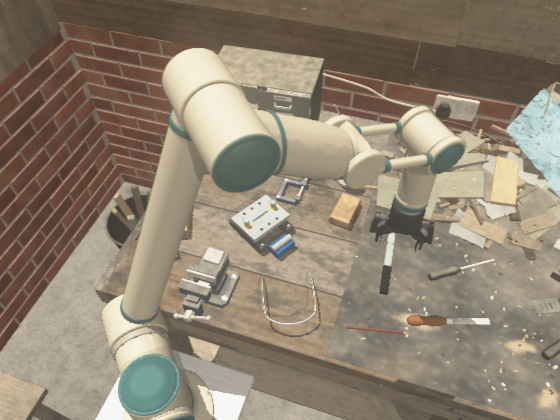

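```bash
python3 - <<'E'
from h import *
t=cv2.imread("pics/top19.png");crop(t,190,110,260,250,5.5,"pics/c40.png")
E
```

```text
(no output)
```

View pics/c40.png

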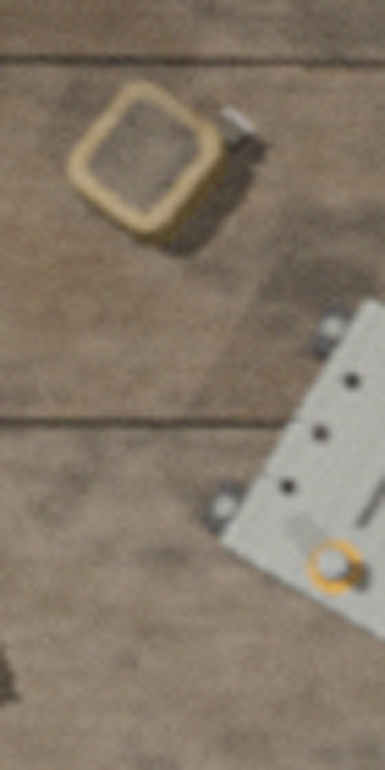

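```bash
python3 - <<'E'
from h import *
f=np.array([.590,-.0235]);a=1.058
fx=lambda q:(np.array([[np.cos(a),np.sin(a)],[-np.sin(a),np.cos(a)]])@(q[:2]-f)).round(4)
for u,v in((68,165),(150,240),(220,155),(255,120)):
    q=onz("top",(u+.5)/5.5-.5+190,(v+.5)/5.5-.5+110,.02);print(q.round(3),fx(q))
s=manip.get_state();p=s["position"]
d=np.array([.5786,.2345,.2])-p;
tj=.391-np.pi/2
print(jaw(s),tj)
for r in rows(d,tj-jaw(s),jaw(s),12,3):print(r)
E
```

```text
[0.755 0.149 0.02 ] [ 0.2307 -0.0589]
[0.716 0.105 0.02 ] [ 0.174  -0.0464]
[0.761 0.071 0.02 ] [ 0.1666 -0.1024]
[0.78  0.054 0.02 ] [ 0.1607 -0.1272]
-1.5098824725641267 -1.1797963267948965
[-0.054, -0.01, -0.001, -0.028]
[-0.054, -0.011, -0.001, -0.028]
[-0.054, -0.013, -0.001, -0.028]
[-0.053, -0.014, -0.001, -0.028]
[-0.053, -0.016, -0.001, -0.028]
[-0.052, -0.017, -0.001, -0.028]
[-0.052, -0.019, -0.001, -0.028]
[-0.051, -0.02, -0.001, -0.028]
[-0.051, -0.021, -0.001, -0.028]
[-0.05, -0.023, -0.001, -0.028]
[-0.05, -0.024, -0.001, -0.028]
[-0.049, -0.025, -0.001, -0.028]
```

>>> {"op": "send_rows", "data": {
  "increments": [
    [1, -0.04, -0.007, -0.01, -0.02],
    [1, -0.054, -0.011, 0, -0.03],
    [1, -0.054, -0.013, 0, -0.03],
    [1, -0.053, -0.014, 0, -0.03],
    [1, -0.053, -0.016, 0, -0.03],
    [1, -0.052, -0.017, 0, -0.03],
    [1, -0.052, -0.019, 0, -0.03],
    [1, -0.051, -0.02, 0, -0.03]
  ]
}}

```text
clock: 25.85
position: [0.5491, 0.0053, 0.1928]
ee_rot: [0.001, 0.802, -0.597, -0.001]
contact_force: [0.3, 1.2, 0.1]
width: 0.0856
```

>>> {"op": "send_rows", "data": {
  "increments": [
    [1, -0.051, -0.021, 0, -0.03],
    [1, -0.05, -0.023, 0, -0.03],
    [1, -0.05, -0.024, 0, -0.02],
    [1, -0.049, -0.025, 0, -0.02],
    [1, -0.014, -0.003, 0, 0],
    [1, 0, 0, 0, 0]
  ]
}}

```text
clock: 26.6
position: [0.5688, 0.2372, 0.1929]
ee_rot: [0.001, 0.831, -0.556, -0.001]
contact_force: [0.0, -1.1, 0.6]
width: 0.0854
```

```bash
python3 - <<'E'
from h import *
plan(.5786,.2345,.08,-1.18)
cv2.imwrite("pics/top20.png",manip.get_image("top")[:,:,::-1])
crop(cv2.imread("pics/top20.png"),130,130,240,260,4.5,"pics/c41.png")
E
```

```text
pos [0.5688 0.2372 0.1929] jaw -1.1782 F [ 0.  -1.1  0.6] M [-0.   -0.01 -0.02] w 0.0854 t 26.6
tool dx,dy,dz now-axes [ 0.0063 -0.008   0.1129] world [ 0.0098 -0.0027 -0.1129] turn 0.0018 rows 2
```

View pics/c41.png

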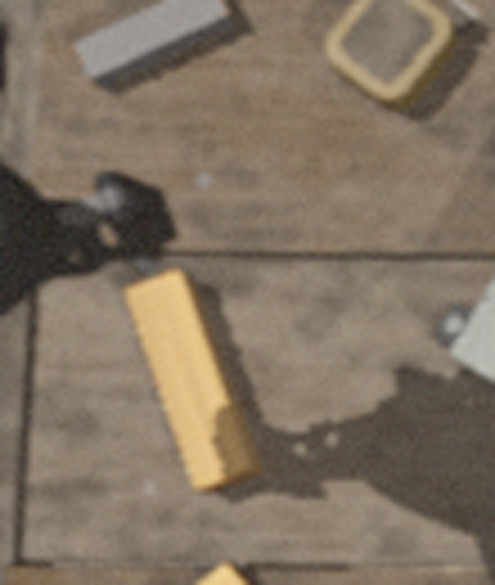

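>>> {"op": "send_rows", "data": {
  "increments": [
    [1, 0.006, -0.008, 0.04, 0],
    [1, 0, 0, 0.05, 0],
    [1, 0, 0, 0.05, 0],
    [1, 0, 0, 0.03, 0],
    [1, 0, 0, 0.011, 0],
    [1, 0, 0, 0, 0]
  ]
}}

```text
clock: 27.4
position: [0.5797, 0.2333, 0.0133]
ee_rot: [0.0, 0.831, -0.557, -0.0]
contact_force: [0.4, 0.2, -0.2]
width: 0.0852
```

>>> {"op": "send_rows", "data": {
  "increments": [
    [1, 0, 0, 0.004, 0],
    [0, 0, 0, 0, 0],
    [0, 0, 0, 0, 0],
    [0, 0, 0, 0, 0],
    [0, 0, 0, 0, 0],
    [0, 0, 0, 0, 0]
  ],
  "squeeze": 50
}}

```text
clock: 28.15
position: [0.5801, 0.2349, 0.0101]
ee_rot: [-0.001, 0.831, -0.556, 0.0]
contact_force: [-0.4, 1.5, 5.7]
width: 0.0351
```

>>> {"op": "send_rows", "data": {
  "increments": [
    [0, 0, 0, -0.02, 0],
    [0, 0, 0, -0.03, 0],
    [0, 0, 0, -0.02, 0],
    [0, 0, 0, 0, 0]
  ]
}}

```text
clock: 28.65
position: [0.5804, 0.2347, 0.0804]
ee_rot: [-0.001, 0.831, -0.556, 0.001]
contact_force: [-0.3, -0.0, -0.8]
width: 0.0347
```

```bash
python3 - <<'E'
from h import *
s=manip.get_state();p=s["position"];plan(.6658,.1198,p[2],-.513)
for r in rows(np.array([.6658,.1198,p[2]])-p,-.513-jaw(s),jaw(s),5,3):print(r)
E
```

```text
pos [0.5804 0.2347 0.0804] jaw -1.1799 F [-0.3 -0.  -0.8] M [ 0.05 -0.03  0.03] w 0.0347 t 28.65
tool dx,dy,dz now-axes [ 0.1388 -0.0352 -0.    ] world [ 0.0854 -0.1149  0.    ] turn -0.6669 rows 4
[0.028, -0.007, -0.0, -0.133]
[0.028, -0.003, -0.0, -0.133]
[0.029, 0.001, -0.0, -0.133]
[0.028, 0.004, -0.0, -0.133]
[0.027, 0.008, -0.0, -0.133]
```

>>> {"op": "send_rows", "data": {
  "increments": [
    [0, 0.028, -0.007, 0, -0.133],
    [0, 0.028, -0.003, 0, -0.133],
    [0, 0.029, 0.001, 0, -0.133],
    [0, 0.028, 0.004, 0, -0.133],
    [0, 0.027, 0.008, 0, -0.133],
    [0, 0, 0, 0, 0],
    [0, 0, 0, 0, 0]
  ]
}}

```text
clock: 29.52
position: [0.6626, 0.12, 0.0778]
ee_rot: [0.0, 0.967, -0.255, -0.002]
contact_force: [-0.0, 0.6, 0.1]
width: 0.035
```

```bash
python3 - <<'E'
from h import *
plan(.6658,.1198,.012,-.513)
for n in ("side","top"):cv2.imwrite(f"pics/{n}21.png",manip.get_image(n)[:,:,::-1])
crop(cv2.imread("pics/top21.png"),180,110,310,240,5,"pics/c42.png")
crop(cv2.imread("pics/side21.png"),190,150,320,260,5,"pics/c43.png")
E
```

```text
pos [0.6626 0.12   0.0778] jaw -0.5163 F [-0.   0.6  0.1] M [ 0.06 -0.04 -0.05] w 0.035 t 29.525
tool dx,dy,dz now-axes [ 0.0029 -0.0014  0.0658] world [ 0.0032 -0.0002 -0.0658] turn -0.0033 rows 2
```

View pics/c42.png

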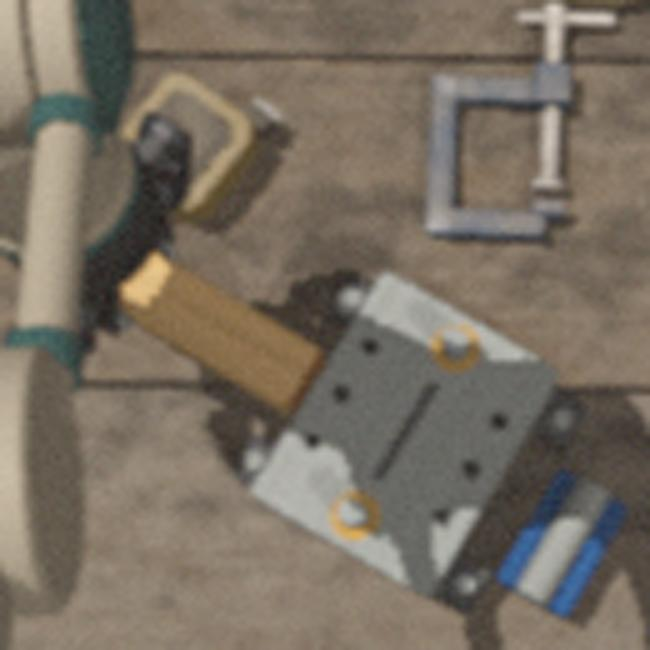

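View pics/c43.png

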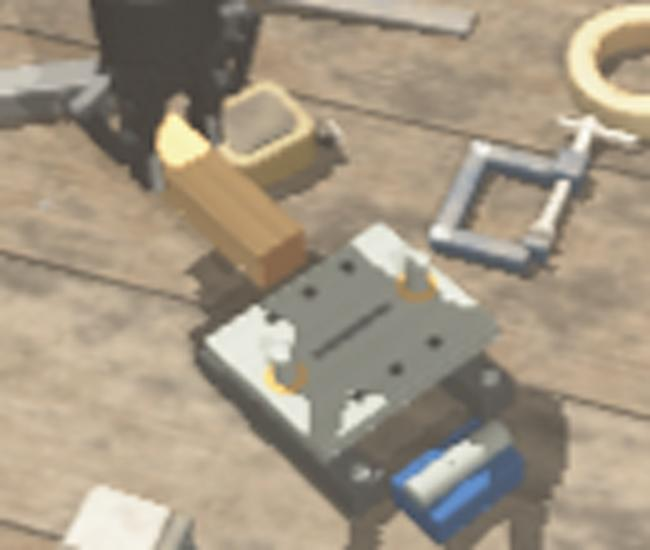

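```bash
python3 - <<'E'
from h import *
f=np.array([.590,-.0235]);a=1.058
fx=lambda q:(np.array([[np.cos(a),np.sin(a)],[-np.sin(a),np.cos(a)]])@(q[:2]-f)).round(4)
Z=.0997
for u,v in((322,354),(285,412),(165,255),(122,293)):
    q=onz("top",(u+.5)/5-.5+180,(v+.5)/5-.5+110,Z);print(q.round(3),fx(q))
print(fx(manip.get_state()["position"]))
E
```

```text
[0.624 0.019 0.1  ] [ 0.0538 -0.0086]
[0.594 0.037 0.1  ] [0.0546 0.0267]
[0.675 0.102 0.1  ] [ 0.1505 -0.0124]
[0.654 0.123 0.1  ] [0.159  0.0158]
[0.1612 0.0073]
```

>>> {"op": "send_rows", "data": {
  "increments": [
    [0, 0.005, 0.012, 0, 0],
    [0, 0, 0, 0.03, 0],
    [0, 0, 0, 0.025, 0],
    [0, 0, 0, 0.008, 0],
    [0, 0, 0, 0, 0]
  ]
}}

```text
clock: 30.25
position: [0.6645, 0.1068, 0.0181]
ee_rot: [-0.001, 0.967, -0.254, 0.003]
contact_force: [2.7, 1.5, 3.0]
width: 0.0348
```

```bash
python3 - <<'E'
from h import *
plan(.6658,.1198,.0115,-.513)
for n in ("side","top"):cv2.imwrite(f"pics/{n}22.png",manip.get_image(n)[:,:,::-1])
crop(cv2.imread("pics/top22.png"),180,110,310,240,5,"pics/c42.png")
crop(cv2.imread("pics/side22.png"),190,150,320,260,5,"pics/c43.png")
E
```

```text
pos [0.6645 0.1068 0.0181] jaw -0.5142 F [2.7 1.5 3. ] M [ 0.   -0.27  0.18] w 0.0348 t 30.25
tool dx,dy,dz now-axes [-0.0052 -0.012   0.0066] world [ 0.0013  0.013  -0.0066] turn -0.0012 rows 1
```

View pics/c42.png

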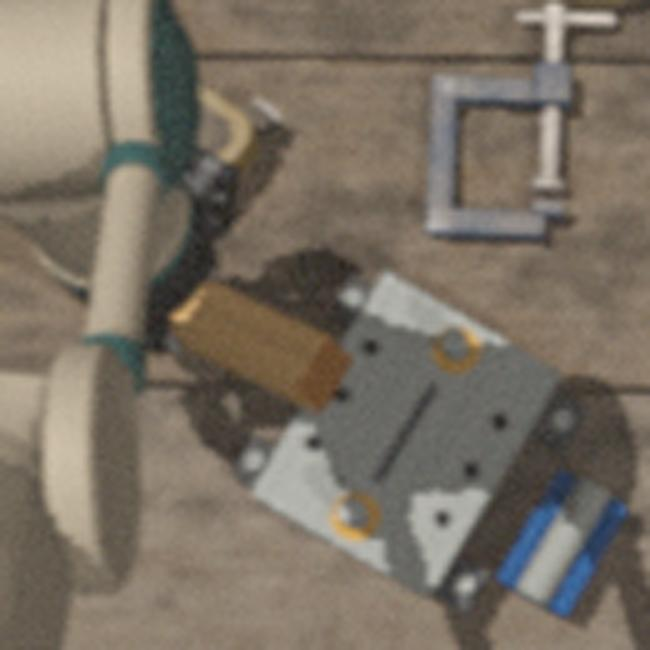

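View pics/c43.png

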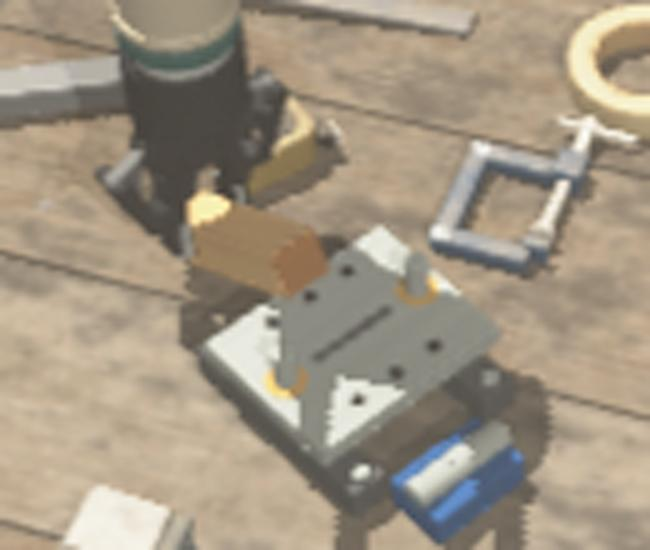

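>>> {"op": "send_rows", "data": {
  "increments": [
    [0, 0, 0, -0.03, 0],
    [0, 0, 0, -0.03, 0],
    [0, -0.006, -0.015, 0, 0],
    [0, 0, -0.014, 0, 0],
    [0, 0, 0, 0, 0]
  ]
}}

```text
clock: 30.98
position: [0.6708, 0.1363, 0.0745]
ee_rot: [0.0, 0.967, -0.254, -0.001]
contact_force: [-0.7, -0.2, -1.4]
width: 0.0347
```

```bash
python3 - <<'E'
from h import *
f=np.array([.590,-.0235]);a=1.058
fx=lambda q:(np.array([[np.cos(a),np.sin(a)],[-np.sin(a),np.cos(a)]])@(q[:2]-f)).round(4)
plan(.6658,.1198,.0115,-.513);print(fx(manip.get_state()["position"]))
for n in ("side","top"):cv2.imwrite(f"pics/{n}23.png",manip.get_image(n)[:,:,::-1])
crop(cv2.imread("pics/top23.png"),180,110,310,240,5,"pics/c42.png")
crop(cv2.imread("pics/side23.png"),190,150,320,260,5,"pics/c43.png")
print(rise(cv2.imread("pics/side23.png")))
E
```

```text
pos [0.6708 0.1363 0.0745] jaw -0.5133 F [-0.7 -0.2 -1.4] M [ 0.09  0.   -0.01] w 0.0347 t 30.975
tool dx,dy,dz now-axes [0.0037 0.0169 0.063 ] world [-0.005  -0.0165 -0.063 ] turn -0.0003 rows 2
[0.1789 0.008 ]
[(11.0, 0.75), (53.3, 0.35), (9.3, 0.43), (10.9, 0.54), (11.5, 0.91), (15.2, 0.31), (18.9, 0.98)]
```

View pics/c42.png

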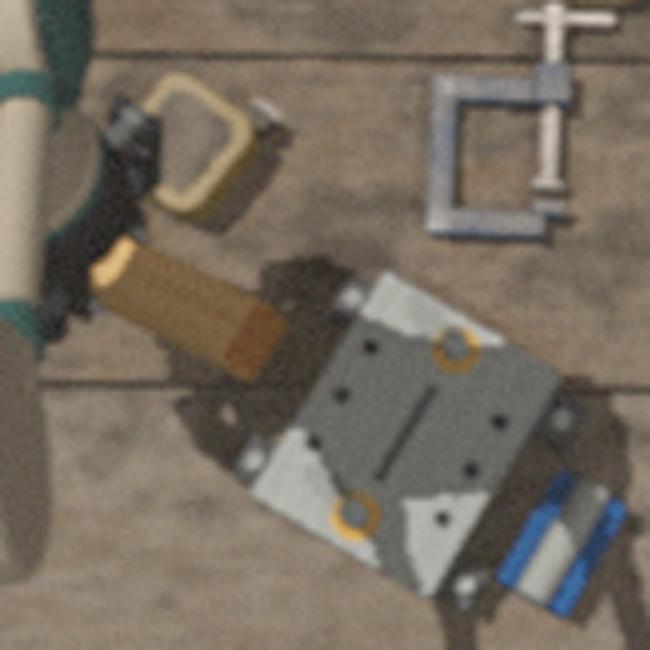

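View pics/c43.png

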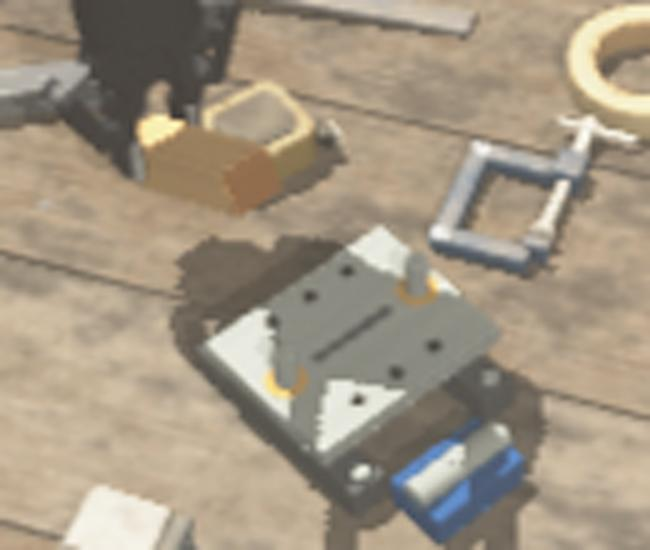

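>>> {"op": "send_rows", "data": {
  "increments": [
    [0, 0, 0, 0.03, 0],
    [0, 0, 0, 0.015, 0],
    [0, 0, 0, 0.005, 0],
    [0, 0, 0, 0.005, 0],
    [0, 0, 0, 0.004, 0],
    [0, 0, 0, 0.004, 0],
    [0, 0, 0, 0, 0]
  ],
  "squeeze": 25
}}

```text
clock: 31.95
position: [0.6721, 0.135, 0.0176]
ee_rot: [-0.0, 0.967, -0.255, 0.001]
contact_force: [-5.0, -0.5, 15.2]
width: 0.0349
```

```bash
python3 - <<'E'
from h import *
plan(.6658,.1198,.0115,-.513)
for n in ("side","top"):cv2.imwrite(f"pics/{n}24.png",manip.get_image(n)[:,:,::-1])
crop(cv2.imread("pics/top24.png"),180,110,310,240,5,"pics/c42.png")
crop(cv2.imread("pics/side24.png"),190,150,320,260,5,"pics/c43.png")
E
```

```text
pos [0.6721 0.135  0.0176] jaw -0.5148 F [-5.  -0.5 15.2] M [-0.01  0.86  0.07] w 0.0349 t 31.95
tool dx,dy,dz now-axes [0.002  0.0163 0.0061] world [-0.0063 -0.0152 -0.0061] turn -0.0018 rows 1
```

View pics/c42.png

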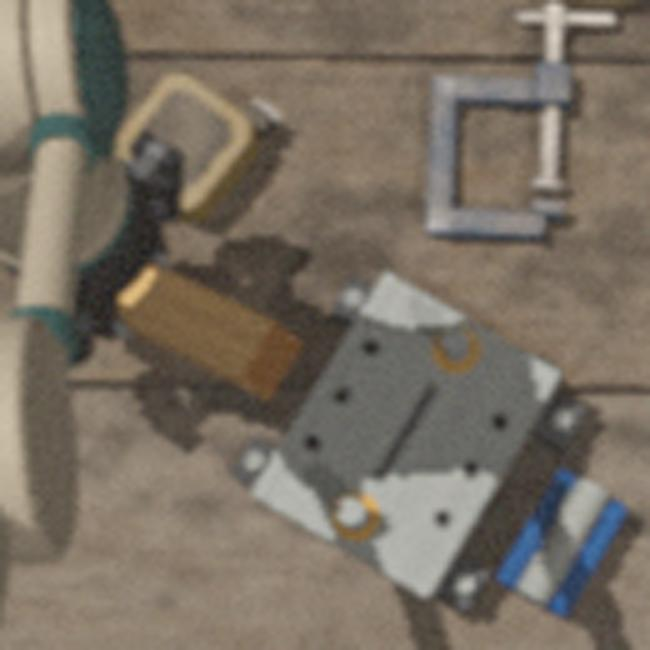

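View pics/c43.png

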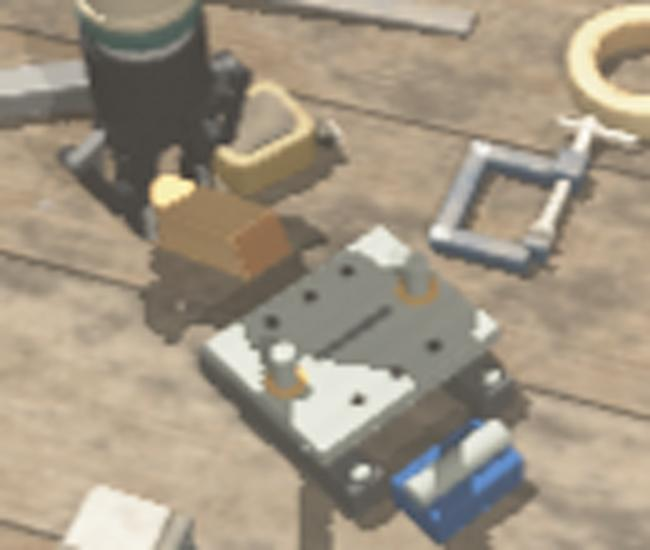

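>>> {"op": "send_rows", "data": {
  "increments": [
    [0, 0, 0, -0.03, 0],
    [0, -0.01, 0, -0.03, 0],
    [0, -0.04, -0.015, 0, 0],
    [0, -0.045, -0.015, 0, 0],
    [0, -0.02, -0.02, 0, 0],
    [0, 0, 0, 0, 0]
  ],
  "squeeze": 20
}}

```text
clock: 32.8
position: [0.5954, 0.2372, 0.0742]
ee_rot: [-0.001, 0.967, -0.253, 0.001]
contact_force: [-0.4, -0.5, -0.9]
width: 0.0349
```

```bash
python3 - <<'E'
from h import *
plan(.6,.235,.025,-.513)
for n in ("side","top"):cv2.imwrite(f"pics/{n}25.png",manip.get_image(n)[:,:,::-1])
crop(cv2.imread("pics/top25.png"),130,110,300,260,4,"pics/c42.png")
crop(cv2.imread("pics/side25.png"),150,130,310,260,4.5,"pics/c43.png")
print(rise(cv2.imread("pics/side25.png")))
E
```

```text
pos [0.5954 0.2372 0.0742] jaw -0.5121 F [-0.4 -0.5 -0.9] M [-0.04 -0.06  0.02] w 0.0349 t 32.8
tool dx,dy,dz now-axes [ 0.005  -0.0004  0.0492] world [ 0.0046 -0.0022 -0.0492] turn 0.0009 rows 1
[(11.3, 0.93), (11.1, 0.95), (11.2, 0.93), (11.9, 0.89), (11.7, 0.89), (13.9, 0.46), (18.9, 0.98)]
```

View pics/c42.png

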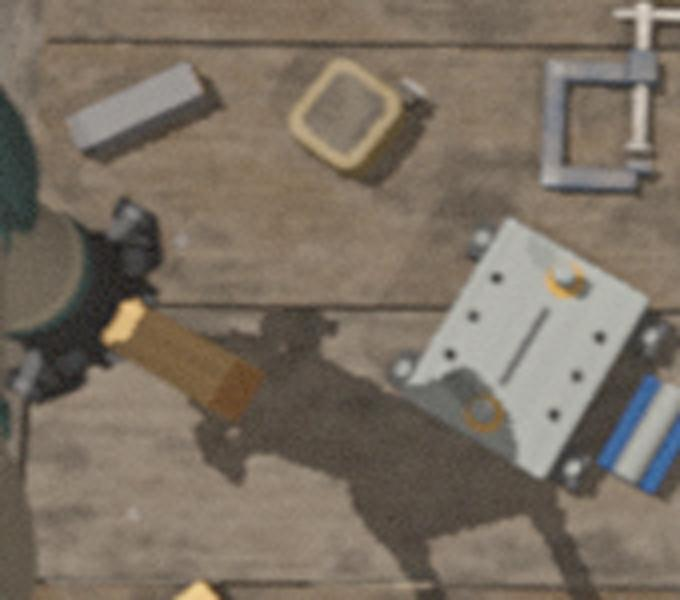

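View pics/c43.png

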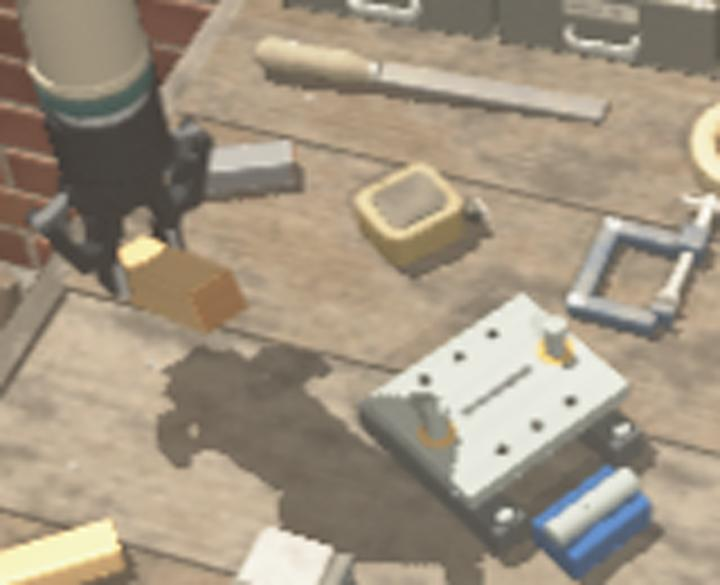

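>>> {"op": "send_rows", "data": {
  "increments": [
    [0, 0, 0, 0.03, 0],
    [0, 0, 0, 0.015, 0],
    [0, 0, 0, 0.006, 0],
    [0.6, 0, 0, 0, 0],
    [1, 0, 0, 0, 0],
    [1, 0, 0, 0, 0],
    [1, 0, 0, 0, 0]
  ]
}}

```text
clock: 33.78
position: [0.5963, 0.2353, 0.0229]
ee_rot: [-0.0, 0.967, -0.255, 0.0]
contact_force: [0.8, 1.2, -0.5]
width: 0.0854
```

>>> {"op": "send_rows", "data": {
  "increments": [
    [1, 0, 0, -0.05, 0],
    [1, 0, 0.0, -0.06, 0],
    [1, -0.05, 0, -0.04, 0],
    [1, -0.05, 0, 0, 0],
    [1, 0, 0, 0, 0]
  ]
}}

```text
clock: 34.4
position: [0.5068, 0.2852, 0.1726]
ee_rot: [-0.0, 0.967, -0.253, -0.0]
contact_force: [0.5, -0.1, -1.4]
width: 0.0853
```

```bash
python3 - <<'E'
from h import *
plan(.6,.235,.025,-.513)
for n in ("side","top"):cv2.imwrite(f"pics/{n}26.png",manip.get_image(n)[:,:,::-1])
crop(cv2.imread("pics/top26.png"),130,110,300,260,4,"pics/c42.png")
crop(cv2.imread("pics/side26.png"),150,130,310,260,4.5,"pics/c43.png")
t=cv2.imread("pics/top26.png")
h=cv2.cvtColor(t,cv2.COLOR_BGR2HSV)
m=((abs(h[...,0].astype(int)-19)<5)&(h[...,1]>85)&(h[...,2]>150)).astype(np.uint8)
for q in cv2.findContours(m,0,1)[0]:
    if cv2.contourArea(q)>200:
        R=cv2.minAreaRect(q);bx=np.array([onz("top",*p,.032) for p in cv2.boxPoints(R)])[:,:2];print("strip?",R,bx.round(4).tolist(),bx.mean(0),[np.linalg.norm(bx[i]-bx[i-1]).round(4) for i in (0,1)])
E
```

```text
pos [0.5068 0.2852 0.1726] jaw -0.5117 F [ 0.5 -0.1 -1.4] M [-0.01 -0.01  0.01] w 0.0853 t 34.4
tool dx,dy,dz now-axes [ 0.1058 -0.0019  0.1476] world [ 0.0932 -0.0502 -0.1476] turn 0.0013 rows 4
strip? ((167.72691345214844, 270.43463134765625), (11.22634220123291, 37.97660827636719), 52.12501525878906) [[0.3728, 0.2682], [0.4349, 0.1924], [0.4119, 0.1729], [0.3502, 0.2487]] [0.39243114 0.22054696] [np.float64(0.0299), np.float64(0.0979)]
strip? ((184.47511291503906, 203.90664672851562), (48.099483489990234, 14.029016494750977), 30.068584442138672) [[0.5857, 0.2521], [0.6194, 0.235], [0.555, 0.1189], [0.5218, 0.1364]] [0.57049621 0.18561579] [np.float64(0.1322), np.float64(0.0378)]
strip? ((345.9543151855469, 150.2520294189453), (22.47188377380371, 38.23529052734375), 6.911227226257324) [[0.676, -0.2154], [0.7842, -0.2284], [0.7773, -0.2904], [0.6693, -0.2764]] [ 0.72668442 -0.25265847] [np.float64(0.0615), np.float64(0.109)]
strip? ((519.0, 54.5), (26.0, 27.0), 0.0) [[0.9743, -0.7101], [1.0568, -0.7155], [1.058, -0.7903], [0.9754, -0.7841]] [ 1.0161068  -0.74999419] [np.float64(0.0741), np.float64(0.0828)]
```

View pics/c42.png

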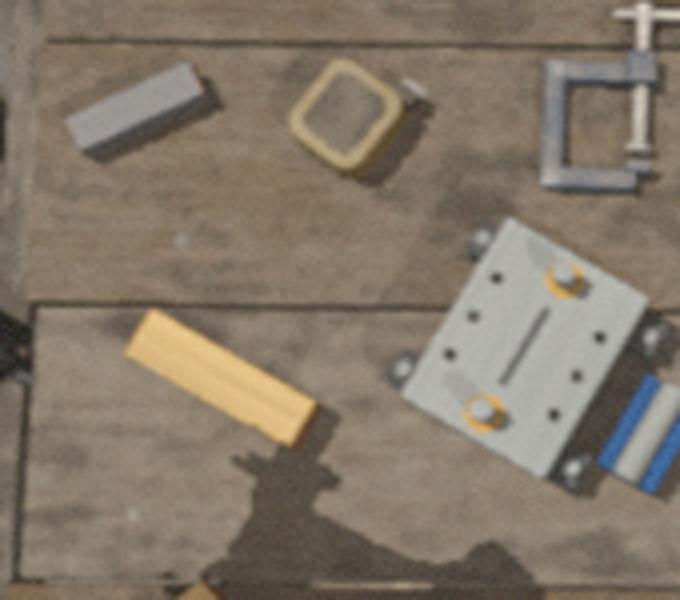

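View pics/c43.png

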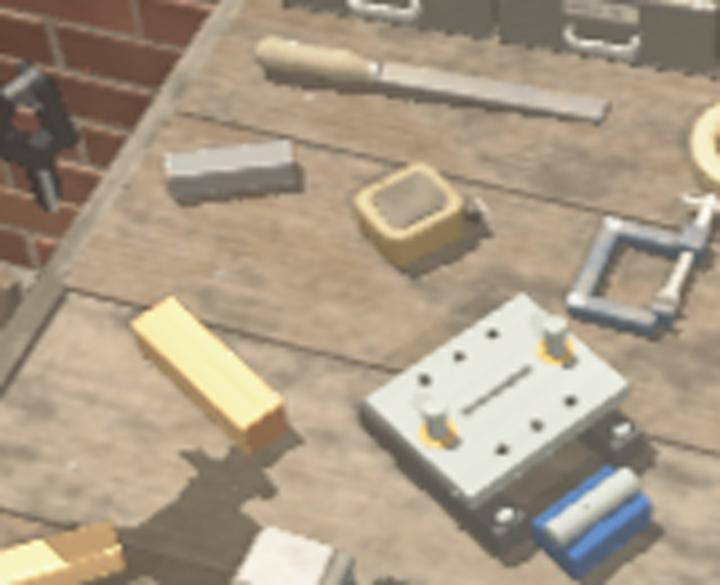

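>>> {"op": "send_rows", "data": {
  "increments": [
    [1, 0.05, 0.008, 0, -0.006],
    [1, 0.054, 0.008, 0, 0],
    [1, 0, 0, 0.04, 0],
    [1, 0, 0, 0.05, 0],
    [1, 0, 0, 0.045, 0],
    [1, 0, 0, 0.02, 0],
    [1, 0, 0, 0, 0]
  ]
}}

```text
clock: 35.38
position: [0.5923, 0.2176, 0.0137]
ee_rot: [0.001, 0.968, -0.252, -0.002]
contact_force: [-0.2, -0.8, 0.1]
width: 0.0853
```

```bash
python3 - <<'E'
from h import *
plan(.5898,.2206,.007,-.505)
E
```

```text
pos [0.5923 0.2176 0.0137] jaw -0.5102 F [-0.2 -0.8  0.1] M [ 0.05 -0.05 -0.01] w 0.0853 t 35.375
tool dx,dy,dz now-axes [-0.0037 -0.0014  0.0067] world [-0.0025  0.003  -0.0067] turn -0.0052 rows 1
```

>>> {"op": "send_rows", "data": {
  "increments": [
    [1, -0.003, -0.001, 0.005, 0],
    [1, 0, 0, 0, 0],
    [0, 0, 0, 0, 0],
    [0, 0, 0, 0, 0],
    [0, 0, 0, 0, 0],
    [0, 0, 0, 0, 0],
    [0, 0, 0, 0, 0]
  ],
  "squeeze": 50
}}

```text
clock: 36.25
position: [0.5912, 0.2215, 0.0121]
ee_rot: [-0.0, 0.968, -0.252, 0.001]
contact_force: [-0.6, 1.5, 5.0]
width: 0.0349
```

>>> {"op": "send_rows", "data": {
  "increments": [
    [0, 0, 0, -0.025, 0],
    [0, 0, 0, -0.035, 0],
    [0, 0.035, 0.01, 0, 0],
    [0, 0.04, 0.012, 0, 0],
    [0, 0.034, 0.018, 0, 0],
    [0, 0, 0, 0, 0],
    [0, 0, 0, 0, 0]
  ]
}}

```text
clock: 37.12
position: [0.6654, 0.1334, 0.0705]
ee_rot: [0.0, 0.968, -0.252, -0.001]
contact_force: [0.0, 0.2, -0.8]
width: 0.0349
```

```bash
python3 - <<'E'
from h import *
f=np.array([.590,-.0235]);a=1.058
fx=lambda q:(np.array([[np.cos(a),np.sin(a)],[-np.sin(a),np.cos(a)]])@(q[:2]-f)).round(4)
plan(.664,.1288,.0121,-.505);s=manip.get_state();print(fx(s["position"]))
for n in ("side","top"):cv2.imwrite(f"pics/{n}27.png",manip.get_image(n)[:,:,::-1])
crop(cv2.imread("pics/top27.png"),180,110,310,240,5,"pics/c42.png")
crop(cv2.imread("pics/side27.png"),190,150,320,260,5,"pics/c43.png")
E
```

```text
pos [0.6654 0.1334 0.0705] jaw -0.5095 F [ 0.   0.2 -0.8] M [-0.01  0.01 -0.02] w 0.0349 t 37.125
tool dx,dy,dz now-axes [0.0011 0.0047 0.0584] world [-0.0014 -0.0046 -0.0584] turn -0.0045 rows 1
[0.1737 0.0113]
```

View pics/c42.png

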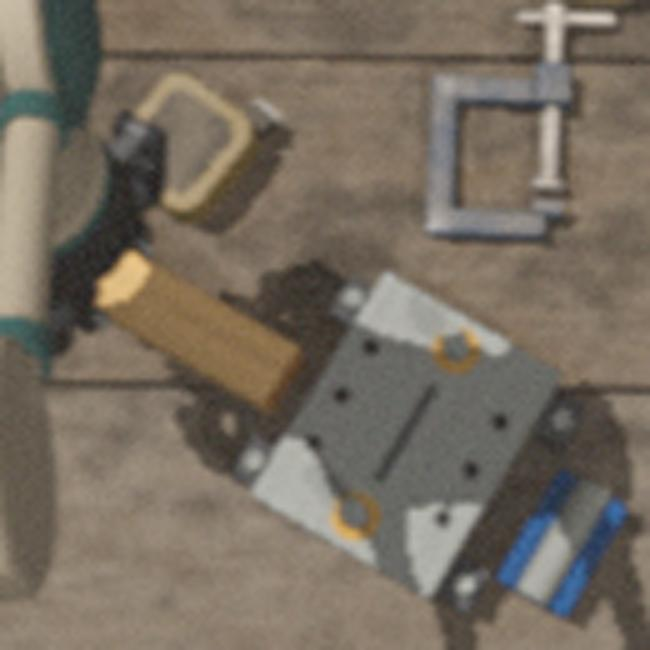

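View pics/c43.png

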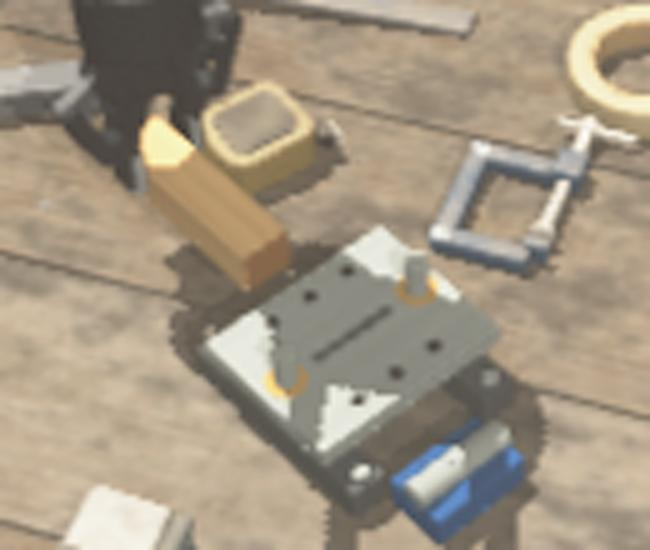

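>>> {"op": "send_rows", "data": {
  "increments": [
    [0, 0, 0, 0.02, 0],
    [0, 0, 0, 0.015, 0],
    [0, 0, 0, 0.008, 0],
    [0, 0, 0, 0, 0]
  ]
}}

```text
clock: 37.72
position: [0.6657, 0.1335, 0.0275]
ee_rot: [0.0, 0.968, -0.252, -0.001]
contact_force: [-0.2, -0.9, -1.0]
width: 0.035
```

>>> {"op": "send_rows", "data": {
  "increments": [
    [0, 0, 0, 0.005, 0],
    [0, 0, 0, 0.004, 0],
    [0, 0, 0, 0, 0]
  ]
}}

```text
clock: 38.1
position: [0.6662, 0.1331, 0.0192]
ee_rot: [0.0, 0.968, -0.252, -0.0]
contact_force: [-0.3, 0.3, -1.0]
width: 0.0345
```

```bash
python3 - <<'E'
from h import *
f=np.array([.590,-.0235]);a=1.058
fx=lambda q:(np.array([[np.cos(a),np.sin(a)],[-np.sin(a),np.cos(a)]])@(q[:2]-f)).round(4)
plan(.664,.1288,.0121,-.505);s=manip.get_state();print(fx(s["position"]))
for n in ("side","top"):cv2.imwrite(f"pics/{n}28.png",manip.get_image(n)[:,:,::-1])
crop(cv2.imread("pics/top28.png"),180,110,310,240,5,"pics/c42.png")
crop(cv2.imread("pics/side28.png"),190,150,320,260,5,"pics/c43.png")
E
```

```text
pos [0.6662 0.1331 0.0192] jaw -0.5091 F [-0.3  0.3 -1. ] M [0.07 0.01 0.04] w 0.0345 t 38.1
tool dx,dy,dz now-axes [0.0002 0.0049 0.0071] world [-0.0022 -0.0043 -0.0071] turn -0.0041 rows 1
[0.1739 0.0104]
```

View pics/c42.png

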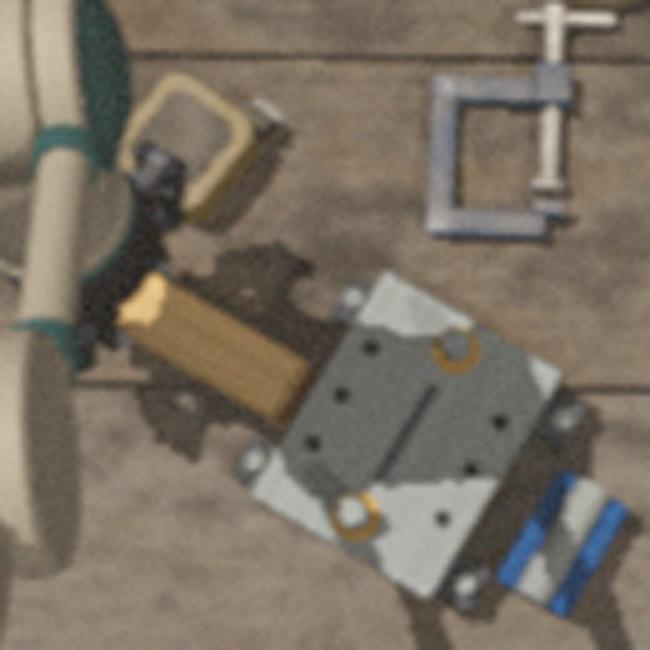

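View pics/c43.png

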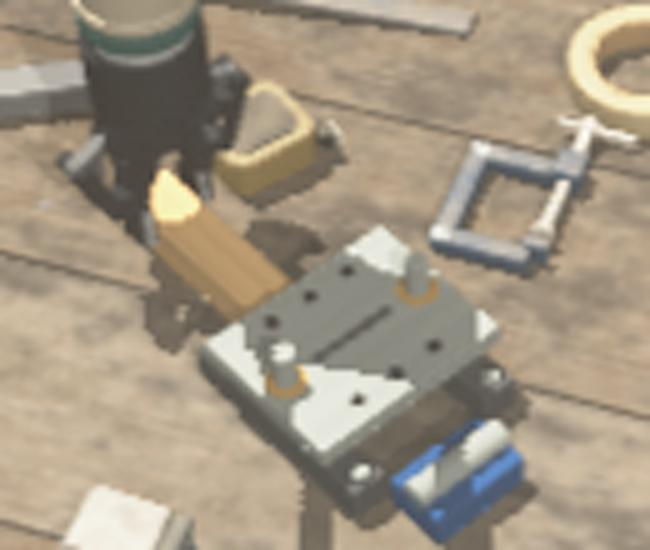

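>>> {"op": "send_rows", "data": {
  "increments": [
    [0, 0, 0, 0.004, 0],
    [0, 0, 0, 0.0015, 0],
    [0, 0, 0.008, 0, 0],
    [0, 0, 0.01, 0, 0],
    [0, 0, 0, 0, 0]
  ]
}}

```text
clock: 38.83
position: [0.6569, 0.1165, 0.0139]
ee_rot: [0.0, 0.968, -0.252, -0.0]
contact_force: [-1.4, 0.4, -0.5]
width: 0.0349
```

>>> {"op": "send_rows", "data": {
  "increments": [
    [0, 0.001, 0.012, 0, 0],
    [0, 0.002, 0.012, 0, 0],
    [0, 0.002, 0.012, 0, 0],
    [0, 0.001, 0.012, 0, 0],
    [0, 0, 0, 0, 0]
  ]
}}

```text
clock: 39.45
position: [0.6389, 0.0716, 0.0139]
ee_rot: [0.0, 0.968, -0.252, -0.0]
contact_force: [-0.6, 0.4, -1.6]
width: 0.0351
```

```bash
python3 - <<'E'
from h import *
f=np.array([.590,-.0235]);a=1.058
fx=lambda q:(np.array([[np.cos(a),np.sin(a)],[-np.sin(a),np.cos(a)]])@(q[:2]-f)).round(4)
plan(.664,.1288,.0121,-.505);s=manip.get_state();print(fx(s["position"]))
for n in ("side","top"):cv2.imwrite(f"pics/{n}29.png",manip.get_image(n)[:,:,::-1])
crop(cv2.imread("pics/top29.png"),180,110,310,240,5,"pics/c42.png")
crop(cv2.imread("pics/side29.png"),190,150,320,260,5,"pics/c43.png")
E
```

```text
pos [0.6389 0.0716 0.0139] jaw -0.5104 F [-0.6  0.4 -1.6] M [0.02 0.02 0.03] w 0.0351 t 39.45
tool dx,dy,dz now-axes [-0.0061 -0.0621  0.0018] world [ 0.0251  0.0572 -0.0018] turn -0.0054 rows 2
[0.1069 0.004 ]
```

View pics/c42.png

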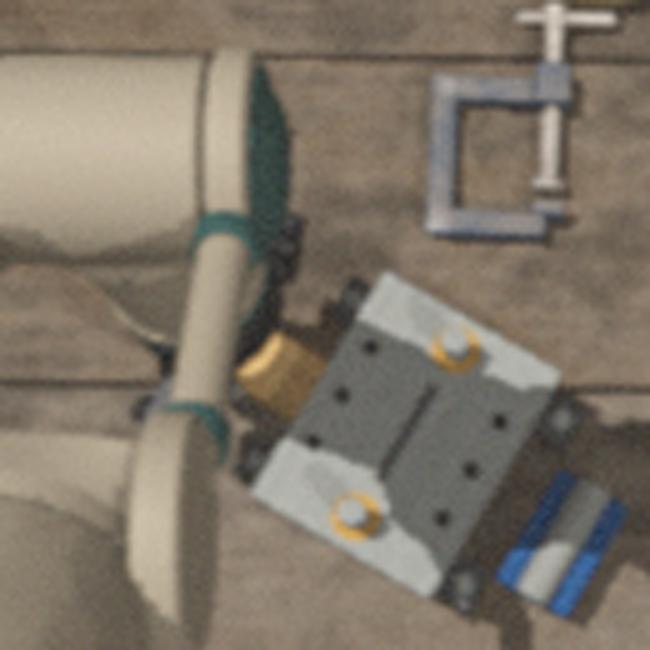

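View pics/c43.png

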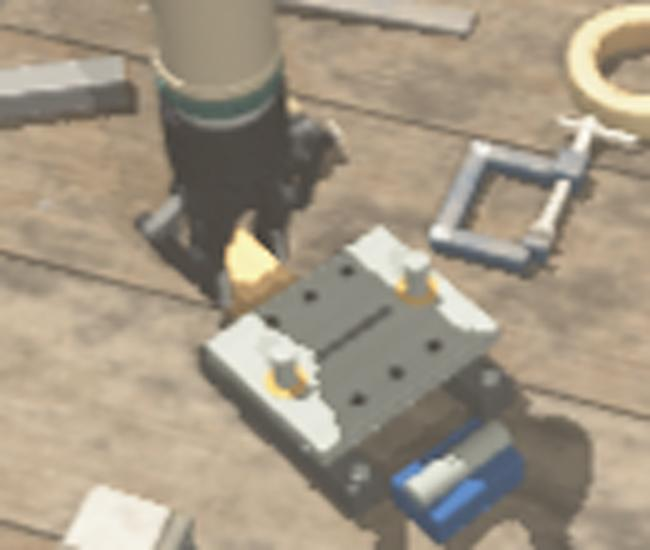

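>>> {"op": "send_rows", "data": {
  "increments": [
    [0, 0, 0.007, 0, 0],
    [0, 0, 0, 0.003, 0],
    [0, 0, 0, 0, 0],
    [0.55, 0, 0, 0, 0],
    [0.65, 0, 0, 0, 0],
    [0.65, 0, 0, 0, 0],
    [0.65, 0, 0, 0, 0]
  ]
}}

```text
clock: 40.42
position: [0.636, 0.0666, 0.0106]
ee_rot: [-0.0, 0.968, -0.252, -0.0]
contact_force: [0.1, 0.4, -0.2]
width: 0.0553
```

>>> {"op": "send_rows", "data": {
  "increments": [
    [0.65, 0, 0, -0.01, 0],
    [0.65, 0, -0.005, -0.03, 0],
    [0.65, 0, -0.01, -0.06, 0],
    [0.65, 0, -0.02, -0.06, 0],
    [0.65, -0.04, -0.04, 0, 0],
    [0.65, -0.06, 0, 0, 0],
    [0.65, -0.06, 0, 0, 0],
    [0.65, 0, 0, 0, 0]
  ]
}}

```text
clock: 41.42
position: [0.5283, 0.2116, 0.171]
ee_rot: [0.0, 0.968, -0.25, -0.001]
contact_force: [0.6, -0.6, -0.3]
width: 0.0558
```

```bash
python3 - <<'E'
from h import *
plan(.664,.1288,.0121,-.505)
for n in ("side","top"):cv2.imwrite(f"pics/{n}30.png",manip.get_image(n)[:,:,::-1])
print(rise(cv2.imread("pics/side30.png")))
t=cv2.imread("pics/top30.png")
crop(t,180,110,310,240,5,"pics/c42.png")
crop(cv2.imread("pics/side30.png"),190,150,320,260,5,"pics/c43.png")
crop(t,375,150,435,250,6,"pics/c44.png")
E
```

```text
pos [0.5283 0.2116 0.171 ] jaw -0.5051 F [ 0.6 -0.6 -0.3] M [ 0.   -0.01  0.02] w 0.0558 t 41.425
tool dx,dy,dz now-axes [0.1588 0.0068 0.1589] world [ 0.1357 -0.0828 -0.1589] turn -0.0001 rows 4
[(11.3, 0.93), (11.1, 0.95), (11.2, 0.93), (11.9, 0.89), (12.2, 0.82), (9.8, 0.57), (18.9, 0.98)]
```

View pics/c42.png

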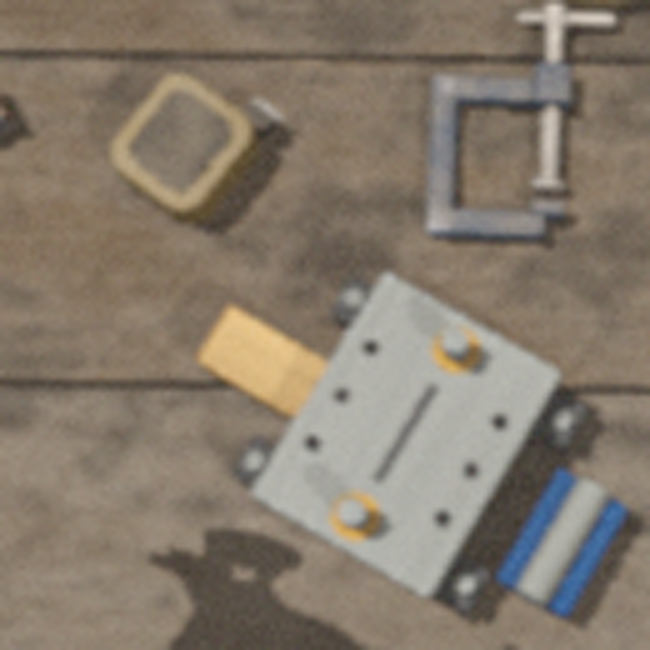

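View pics/c43.png

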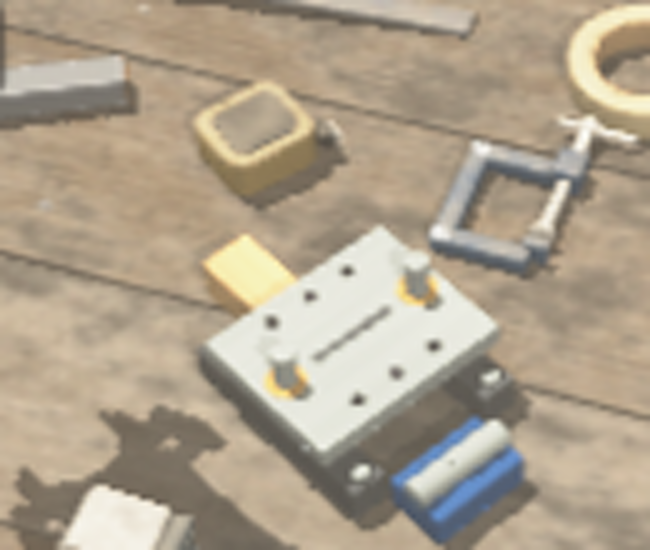

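View pics/c44.png

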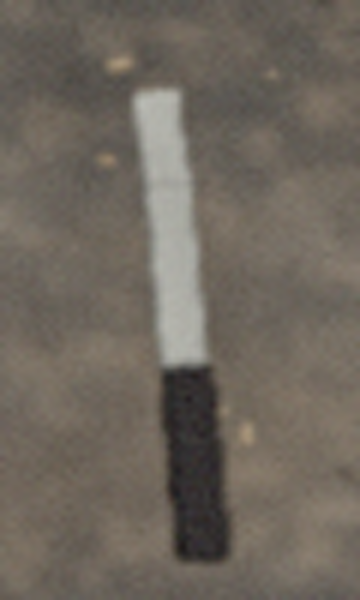

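View pics/side30.png

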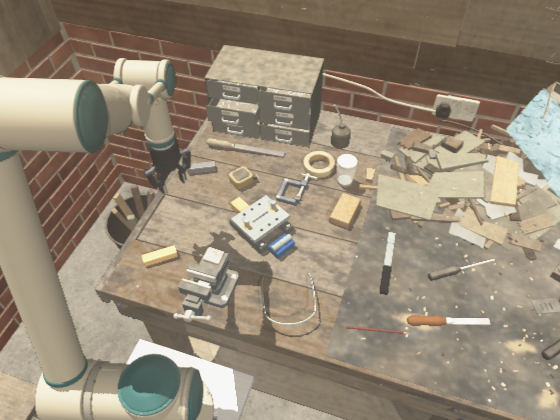

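```bash
python3 - <<'E'
from h import *
f=np.array([.590,-.0235]);a=1.058
fx=lambda q:(np.array([[np.cos(a),np.sin(a)],[-np.sin(a),np.cos(a)]])@(q[:2]-f)).round(4)
for u,v in((231,305),(197,357)):
    q=onz("top",(u+.5)/5-.5+180,(v+.5)/5-.5+110,.032);print(fx(q))
c=lambda L:np.mean([onz("top",(u+.5)/6-.5+375,(v+.5)/6-.5+150,z)[:2] for u,v,z in L],0)
n=c([(133,93,.007),(180,90,.007)]);e=c([(178,560,.02),(228,558,.02)]);print(n,e,np.linalg.norm(n-e),np.linalg.norm(n-f),np.linalg.norm((n+e)/2-f))
a0=cv2.imread("pics/top0.png");b=cv2.imread("pics/top30.png")
for nm,(x,y,w,h) in dict(tape=(203,122,32,32),clamp=(262,108,38,52),cork=(330,128,34,48),fulc=(278,200,30,36)).items():
    r=cv2.matchTemplate(b[y-8:y+h+8,x-8:x+w+8],a0[y:y+h,x:x+w],cv2.TM_CCOEFF_NORMED);_,m,_,l=cv2.minMaxLoc(r);print(nm,l[0]-8,l[1]-8,round(m,2))
manip.sign_off();print(manip.get_state()["clock"])
E
```

```text
[ 0.1238 -0.0153]
[0.1247 0.0188]
[ 0.69344768 -0.40988969] [ 0.47502707 -0.42111013] 0.21870862452253492 0.3999980230989622 0.3920422668529521
tape 0 0 0.99
clamp 0 0 0.99
cork 0 0 0.99
fulc 0 0 0.99
the job is handed in; nothing more can be done
the job is handed in; nothing more can be done
```

I levered the plate up, laid the bar down and slid the strip under the plate. I handed the job in at about 41.5 s of the 72 s, and no verdict was reported.

- **Lever:** To get the nose down far enough, I tilted the bar in the grip by pressing the end of its handle on the vise. I then set it over the ridge with the nose under the edge and levered. The camera put the rise at about 15 mm, with no red left showing on the dowels.
- **Bar:** It lies flat on the steel sheet and measures 219 mm in the top view, against 220 mm. Its centre is about 0.39 m and its nose 0.40 m from the fixture's centre.
- **Strip:** It lies flat between the rails. Its centre is about 59 mm out along the fixture's x axis, so about 61 mm is under the plate, and it is about 2 mm off the middle line and nearly parallel to the rails.
- **Other things:** The tape measure, clamp, cork block and fulcrum block show no shift in the top view (0 pixels). The gripper was open and clear of everything when I handed in.

**What went wrong on the way:** I moved the strip the wrong way once, and its end came down on the plate's edge. That pushed the plate from about 15 mm down to about 11 mm. I laid the strip down on free bench, took hold of it again level, and inserted it properly. The last check still read about 11 mm, well above the 4.5 mm needed.

**Checks that disagreed:** Two of the seven points used to measure the rise disagreed with the others (9.8 and 18.9 mm). I took the other five, at 11.1 to 12.2 mm.

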